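# Load the eyepiece tray and lock its carriage

## Task

Slide the empty tray carriage to the left until it meets its loading stop, and while it is there stand every eyepiece on the shelf upright in the tray, leaving the canister, moon filter, cork and collimation cap where they are. Then slide the loaded carriage right up against the catch block at the other end, knock the locking peg there fully down with the mallet (never with the gripper itself, and not before the carriage has arrived), and stand the mallet back on its felt mat, with its head wholly on the mat.

Things in the scene. Friction and masses are not known exactly. Their poses are not given: they have to be found in the camera images.
- eyepiece_a: squat wide-field eyepiece standing upright: steel nose 54 mm across (0-18 mm high), black body 62 mm across (18-62 mm), eyecup to 68 mm; 0.34 kg, bottom-heavy. Origin at the centre of its underside, z up along its axis. May be absent
- eyepiece_c: squat wide-field eyepiece standing upright: steel nose 54 mm across (0-18 mm high), black body 62 mm across (18-62 mm), eyecup to 68 mm; 0.34 kg, bottom-heavy. Origin at the centre of its underside, z up along its axis. May be absent
- eyepiece_b: slim eyepiece standing upright: steel nose 46 mm across (0-22 mm high), black body 48 mm across (22-58 mm), eyecup to 64 mm; 0.24 kg, bottom-heavy. Origin at the centre of its underside, z up along its axis. May be absent
- eyepiece_d: slim eyepiece standing upright: steel nose 46 mm across (0-22 mm high), black body 48 mm across (22-58 mm), eyecup to 64 mm; 0.24 kg, bottom-heavy. Origin at the centre of its underside, z up along its axis. May be absent
- eyepiece_e: slim eyepiece standing upright: steel nose 46 mm across (0-22 mm high), black body 48 mm across (22-58 mm), eyecup to 64 mm; 0.24 kg, bottom-heavy. Origin at the centre of its underside, z up along its axis. May be absent
- carriage (a joint): travel of the tray carriage along its rails, m: 0 = against the loading stop at the robot's left (+y) end, 0.180 = against the catch block, its stop at the right (-y) end. Friction about 3 N, no spring; it stays where it is left. Rails run along the station's own y, which is turned up to 0.1 rad from world y
- tray (a point): centre of the carriage tray's floor (top face), about 40 mm above the table; moves and turns with the carriage. x across the rails (away from the robot), y along the rails to the left, z up. The plywood tray is 96 x 320 mm inside (x, y) with a rim 14 mm above its floor; room for all five eyepieces in one close row along y
- post (a point): point on the axis of the carriage's upright square steel grip post, 15 mm below its top. Post 18 x 18 mm, square with the tray, 85 mm tall above the tray floor's level, on the robot's side of the tray, 85 mm from the tray's centre line. Pinch it from above to slide the carriage
- peg (a joint): travel of the sprung locking peg, m: 0 = up, 0.014 = fully down. A 9 N friction catch and a weak spring (150 N/m): it takes about 11 N to drive and stays down where it is driven
- peg_top (a point): centre of the top face of the peg's round steel head (34 mm across), which stands 30 mm above the catch block when up; the peg moves straight down. Catch block 110 x 64 mm, 78 mm high, beyond the right-hand end of the tray
- mallet: small mallet standing on one face of its head: round rubber head 56 mm across and 60 mm tall, axis vertical; straight flat wooden handle 22 mm wide, 26 mm high, sticking out level along the mallet's -x from 28 to 145 mm from the head's axis, its middle 30 mm above the underside. 0.36 kg. Origin at the centre of the head's underside, z up along the head's axis
- mallet_grip (a point): point on the middle of the mallet's handle, 65 mm from the head's axis and 30 mm above the underside: a good place to grip across the handle
- mat_top (a point): centre of the top of the mallet's square grey felt mat, 120 x 120 x 3 mm, fixed to the shelf; its yaw is the point's
- canister: bystander: aluminium screw-top canister 66 mm across, 105 mm tall, knurled cap. Origin under its centre
- moon_filter: bystander: clear moon filter in a brass ring 60 mm across, 9 mm high, lying flat. Origin under its centre
- cork: bystander: tan cork stopper 56 mm across, 45 mm tall. Origin under its centre
- collimation_cap: bystander: orange plastic collimation cap 52 mm across, 20 mm tall. Origin under its centre
Things that resemble listed ones, but are neither listed nor needed, are in the scene too. What is shaped like the eyepiece_a but blue is not meant.

How it is judged:
On the way, in this order (a step that is already met when the one before it is completed fails the run):
1. the carriage is at its left-hand loading stop (within 7 mm) (value of joint carriage below 0.007 m), for 0.2 s.
2. every eyepiece present stands upright in the tray, with the carriage still at the loading stop (within 25 mm) (x of eyepiece_a in the frame of tray between -0.034 and 0.034 m and y of eyepiece_a in the frame of tray between -0.146 and 0.146 m and z of eyepiece_a in the frame of tray between -0.006 and 0.008 m and angle between each of eyepiece_a, eyepiece_b, eyepiece_c, eyepiece_d, eyepiece_e's own z axis and vertical below 0.12 rad and x of eyepiece_b in the frame of tray between -0.034 and 0.034 m and y of eyepiece_b in the frame of tray between -0.146 and 0.146 m and z of eyepiece_b in the frame of tray between -0.006 and 0.008 m and x of eyepiece_c in the frame of tray between -0.034 and 0.034 m and y of eyepiece_c in the frame of tray between -0.146 and 0.146 m and z of eyepiece_c in the frame of tray between -0.006 and 0.008 m and x of eyepiece_d in the frame of tray between -0.034 and 0.034 m and y of eyepiece_d in the frame of tray between -0.146 and 0.146 m and z of eyepiece_d in the frame of tray between -0.006 and 0.008 m and x of eyepiece_e in the frame of tray between -0.034 and 0.034 m and y of eyepiece_e in the frame of tray between -0.146 and 0.146 m and z of eyepiece_e in the frame of tray between -0.006 and 0.008 m and value of joint carriage below 0.025 m), for 0.2 s.
3. the carriage is against the catch block (within 7 mm) (value of joint carriage above 0.173 m), for 0.2 s.
4. the mallet has the peg at least 11 mm down (value of joint peg above 0.011 m and value of joint carriage above 0.173 m and contact force between mallet and peg above 1 N).
At the end, for the whole second after the job is handed in: Every eyepiece present stands upright (within 0.12 rad) on the tray floor inside the rim; the carriage is within 7 mm of the catch block; the peg is at least 11 mm down; the mallet stands upright on its mat, head axis within 45 mm of the mat's centre along either side; all at rest and released (x of eyepiece_a in the frame of tray between -0.034 and 0.034 m and y of eyepiece_a in the frame of tray between -0.146 and 0.146 m and z of eyepiece_a in the frame of tray between -0.006 and 0.008 m and angle between each of eyepiece_a, eyepiece_b, eyepiece_c, eyepiece_d, eyepiece_e's own z axis and vertical below 0.12 rad and x of eyepiece_b in the frame of tray between -0.034 and 0.034 m and y of eyepiece_b in the frame of tray between -0.146 and 0.146 m and z of eyepiece_b in the frame of tray between -0.006 and 0.008 m and x of eyepiece_c in the frame of tray between -0.034 and 0.034 m and y of eyepiece_c in the frame of tray between -0.146 and 0.146 m and z of eyepiece_c in the frame of tray between -0.006 and 0.008 m and x of eyepiece_d in the frame of tray between -0.034 and 0.034 m and y of eyepiece_d in the frame of tray between -0.146 and 0.146 m and z of eyepiece_d in the frame of tray between -0.006 and 0.008 m and x of eyepiece_e in the frame of tray between -0.034 and 0.034 m and y of eyepiece_e in the frame of tray between -0.146 and 0.146 m and z of eyepiece_e in the frame of tray between -0.006 and 0.008 m and value of joint carriage above 0.173 m and value of joint peg above 0.011 m and x of mallet in the frame of mat_top between -0.045 and 0.045 m and y of mallet in the frame of mat_top between -0.045 and 0.045 m and z of mallet in the frame of mat_top between -0.005 and 0.006 m and angle between mallet's own z axis and vertical below 0.1 rad and linear speed of each of mallet, eyepiece_a, eyepiece_b, eyepiece_c, eyepiece_d, eyepiece_e below 0.02 m/s); the robot touches nothing.
It fails at once if a bystander (canister, moon filter, cork or collimation cap) is moved more than 25 mm or tipped over (distance of any of canister, moon_filter, cork, collimation_cap from where it was at the start of the episode above 0.025 m or angle between any of canister, moon_filter, cork, collimation_cap's own z axis and vertical above 0.5 rad).
It fails at once if the robot touches the locking peg itself instead of using the mallet (contact force between the arm and peg above 1 N).
It fails at once if the robot's fingers touch the locking peg (contact force between the fingers and peg above 1 N).
It fails at once if the peg is down while the carriage is away from the catch block (value of joint peg above 0.006 m and value of joint carriage below 0.16 m).
Of eyepiece_a, eyepiece_b, eyepiece_c, eyepiece_d, eyepiece_e only 3 to 5 are there at a start; the rules pass over those that are not, and their reading is None.
At some moment in a run one of eyepiece_a, eyepiece_b, eyepiece_c, eyepiece_d, eyepiece_e, mallet may be knocked a few centimetres aside while the robot is not near it.
Once in a run the grip may slacken for a moment while it holds something.
It also fails if it takes over 210 s, if anything falls off the work surface, if the arm or the gripper's body presses on something with over 40 N, if the wrist force passes 120 N, or if a joint passes its speed limit or range.

## Robot

A 7-joint arm with a two-finger parallel gripper is mounted at the origin on the work surface. World frame = base frame: x ahead of the robot, y to its left, z up, the work surface at z = 0. Lengths are in m, angles in rad, forces in N, time in s.
With the tool pointing down it reaches from about 0.35 to 0.9 m from the base axis. Payload 8.1 kg.
Tool frame: the origin (TCP) lies midway between the tips of the shut fingers; the grasp point (between the pads) lies 19 mm behind it; z points along the fingers, y is the direction in which the jaws open and shut (so a half turn about z gives the same grasp; the last joint's range is limited). The gripper opens to 92 mm and grips with 3 to 60 N. Pads are 19 mm wide; open, the fingers measure 130 mm over their backs; the gripper's body (75 mm by 190 mm) begins 47 mm behind the grasp point.
Start: joints at [-1.407, 0.434, 0.025, 1.573, -0.012, 1.134, -0.075], TCP at [0.165, 0.603, 0.227] pointing down, gripper open.
Joint ranges: [-2.62, 2.62], [-0.44, 2.09], [-1.27, 1.32], [0.08, 2.57], [-1.32, 4.46], [0.12, 2], [-2.74, 2.74]. Speed limits (rad/s): [2.22, 2.22, 3.01, 3.01, 3.14, 3.14, 3.14].

## Interface

Orientations are given as a rotation vector (axis times angle).
In Python, from cell import arm gives the robot as it stands. The module is installed in compiled form; this text tells all that it offers.
- The arm moves only by the tool jog_arm, never from a script. Its argument "increments" is a list of rows, each an object with "slide": the shift along the tool's x, y, z in mm, a list of three; "roll": the turn about the tool's z in rad; "gripper": the opening, from 0 (shut) to 1 (fully open). In form: [{"slide": [x, y, z], "roll": roll, "gripper": gripper}, ...]. A call has exactly 10 rows; each row is the pose to reach, as a shift and turn from the pose commanded when the call began, along the tool's axes at that moment; what a row does not reach only later rows make up. A row lasts 1/12 s, in which the tool goes at most 41.7 mm and 7.16 degrees, less where a joint would pass 70% of its speed; a pose out of reach is approached as far as the arm can. A call with a gripper value outside its range is refused whole. The fingers move at their own pace and stop on an object; "newtons" is the grip in N (left out, the last holds). Time passes only in rows, so rows that repeat a pose let the fingers close, or fill a call up. It gives the time, the measured TCP pose, the force and the opening at its end, in the units of the state.
- arm.observe(): the state, without advancing time (a new reading comes with each control period).
- arm.get_image(name): name is "side" or "top" or "wrist"; returns a dict with "frame" (400x640x3 uint8, blue, green, red), "depth" (400x640 float32, m along the optical axis (not along the pixel's ray), 0 where there is no reading), "intrinsics" (3x3 intrinsics, pixels), "R" (3x3) and "t" (3): a world point X has camera coordinates R X + t; the wrist camera has in their place "hand_eye" (4x4, takes a point from camera to tool coordinates, whose origin is the TCP and whose axes are the flange's). Camera axes: x right, y down, z forward; pixel columns grow to the right and rows downward; lengths in m; the calibration is good to about 2 mm. The wrist camera is an equidistant fisheye: a pixel r from the principal point sees the ray r / f radians off the axis. A picture is of the moment at which its call begins: read the wrist's pose just before it.
- arm.sign_off(): hands the job in, once; it reports no verdict.
The state is a dict: "clock": time; "joints": joint angles; "dq": joint speeds; "joint_efforts": joint torques, N m; "position": TCP position; "ee_rot": TCP orientation; "force": force on the tool from outside, world axes, zero at the start; "ft_torque": the same for the moment, N m; "width": opening from 0.0 (shut) to 1.0 (fully open).
Only numpy, scipy, OpenCV 4.12 (cv2) and the standard library are available. Lean on these libraries where they do the work, as an engineer would, in place of code of your own. Each camera call takes 0.05 s, during which the arm holds its last target.

## Working session

There is one attempt and no reset: what is moved stays moved. The work goes in short steps, Python scripts to look and compute and a tool call to move; the robot and the scene stay as the last step left them, time stands still between calls to the robot, and variables do not carry over. Pictures are saved under pics/ and viewed, and the job is handed in when it is done.

Besides the shell and the picture viewer there is one more tool, called after "Call:" as a command line: name --argument value ..., lists and objects as JSON in quotes. jog_arm: Moves the arm, as the interface text tells. Its arguments: {"type":"object","properties":{"increments":{"type":"array"},"newtons":{"type":"number"}},"required":["increments"]}

```bash
mkdir -p pics; ls; python3 - <<'E'
from cell import arm
import cv2,numpy as np
s=arm.observe();print(s)
for n in ["side","top","wrist"]:
    d=arm.get_image(n);cv2.imwrite(f"pics/{n}0.png",d["frame"]);print(n,d["intrinsics"].tolist(),[ (k,np.round(d[k],4).tolist()) for k in d if k in("R","t","hand_eye")])
E
```

```text
pics
{'clock': 0.0, 'joints': array([-1.40659167,  0.43521327,  0.02498498,  1.57413931, -0.01155976,
        1.13397939, -0.075109  ]), 'dq': array([-0.00144605,  0.0007482 , -0.00168907, -0.00176618, -0.00146026,
       -0.00069309, -0.00154058]), 'joint_efforts': array([-6.75218780e-04, -6.67831492e+01,  9.84431393e-01, -3.14470804e+01,
       -6.07314846e-02,  4.26776439e-02,  1.82213312e-04]), 'position': array([0.16471917, 0.60235683, 0.22593483]), 'ee_rot': array([-4.17963935e-01, -3.11363723e+00,  2.50561846e-03]), 'force': array([-0.29164858,  0.22585645, -0.2825864 ]), 'ft_torque': array([-0.0031891 , -0.06835886, -0.00526385]), 'width': 1.0040308850924176}
side [[419.72325525931683, 0.0, 319.4998640757955], [0.0, 419.72325525931683, 200.2361211075306], [0.0, 0.0, 1.0]] [('R', [[0.9373, -0.3484, 0.0089], [-0.2479, -0.6844, -0.6856], [0.245, 0.6404, -0.7279]]), ('t', [-0.5287, 0.1954, 1.1088])]
top [[365.4200816852981, 0.0, 312.9228099430795], [0.0, 365.4200816852981, 201.25039998022814], [0.0, 0.0, 1.0]] [('R', [[-0.0114, -0.9999, -0.0123], [-0.9899, 0.013, -0.1412], [0.1413, 0.0106, -0.9899]]), ('t', [0.0284, 0.5539, 0.9651])]
wrist [[309.70691628693146, 0.0, 317.00671451391867], [0.0, 309.70691628693146, 200.47175238037366], [0.0, 0.0, 1.0]] [('hand_eye', [[0.0007, -0.9573, -0.2892, 0.0786], [1.0, 0.0007, 0.0002, 0.0011], [0.0, -0.2892, 0.9573, -0.1585], [0.0, 0.0, 0.0, 1.0]])]
```

View pics/top0.png

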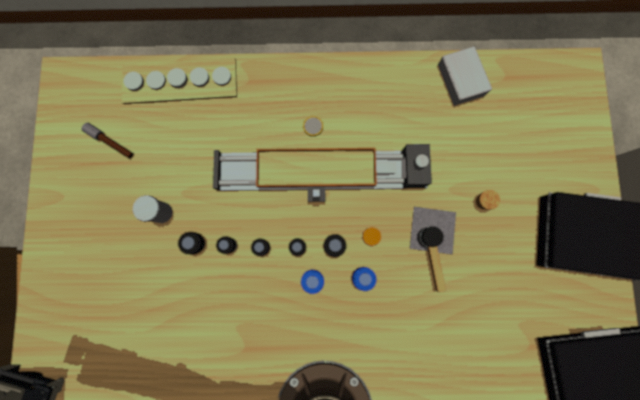

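View pics/side0.png

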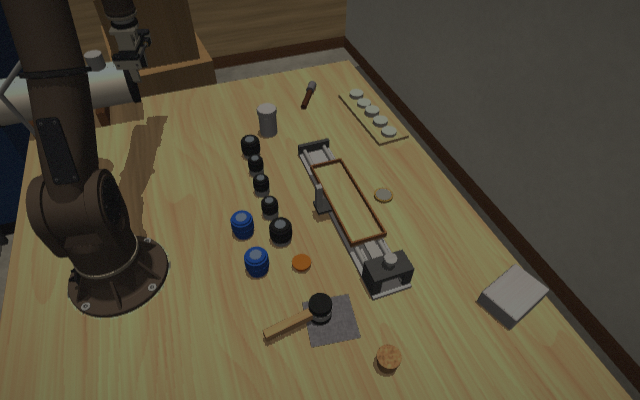

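View pics/wrist0.png

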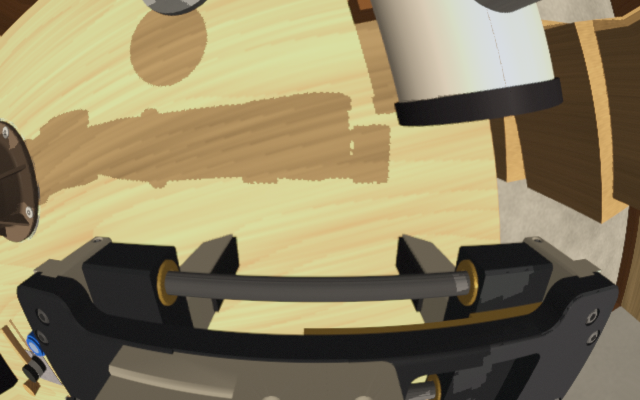

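```bash
cat > h.py <<'E'
from cell import arm
import cv2,numpy as np
from scipy.spatial.transform import Rotation as Rn
def ray(d,uv,h):
    """pixel -> world point on plane z=h"""
    K,R,t=d["intrinsics"],d["R"],d["t"]
    uv=np.atleast_2d(np.asarray(uv,float)); c=np.c_[uv,np.ones(len(uv))]@np.linalg.inv(K).T
    w=c@R; o=-R.T@t; k=(h-o[2])/w[:,2]
    return o+w*k[:,None]
def cloud(d):
    K,R,t=d["intrinsics"],d["R"],d["t"]; D=d["depth"]
    v,u=np.mgrid[0:D.shape[0],0:D.shape[1]]
    c=np.stack([(u-K[0,2])/K[0,0]*D,(v-K[1,2])/K[1,1]*D,D],-1)
    X=(c-t)@R; X[D==0]=np.nan
    return X
def proj(d,P):
    c=np.atleast_2d(P)@d["R"].T+d["t"]; p=c@d["intrinsics"].T; return p[:,:2]/p[:,2:]
def tool(s=None):
    s=s or arm.observe(); R=Rn.from_rotvec(s["ee_rot"]).as_matrix(); return s,R
def go(target=None,yaw=None):
    """yaw: world angle of tool y (jaw axis). prints slide(mm), roll"""
    s,R=tool(); p=s["position"]
    if target is not None: print("slide",np.round(R.T@(np.array(target)-p)*1000,1))
    a=np.arctan2(R[1,1],R[0,1])
    if yaw is not None:
        # tool z down: +roll decreases world angle
        r=-(yaw-a); r=(r+np.pi/2)%np.pi-np.pi/2; print("roll",round(r,3),"alt",round(r-np.sign(r)*np.pi,3))
    print("at",p.round(4),"jaw yaw",a.round(3),"tilt",R[:,2].round(3),"t",round(s["clock"],2),"F",s["force"].round(1),"w",round(s["width"],3),"q",s["joints"].round(2))
E
python3 - <<'E'
from h import *
d=arm.get_image("top"); X=cloud(d); f=d["frame"]
cv2.imwrite("pics/top_c1.png",cv2.resize(f[40:300,100:500],None,fx=2,fy=2,interpolation=cv2.INTER_CUBIC))
Z=X[...,2]; print(np.nanmedian(Z[300:330,200:280]))
m=((Z>0.008)&(X[...,0]>0.2)&(X[...,0]<1)).astype(np.uint8)
n,l,st,c=cv2.connectedComponentsWithStats(m)
for i in range(1,n):
    if st[i,4]<15: continue
    q=l==i; P=X[q]; print(i,st[i],"c",c[i].round(0),"xyz mean",np.nanmean(P,0).round(3),"z95",np.nanpercentile(P[:,2],95).round(3),"bgr",f[q].mean(0).round(0))
E
```

```text
0.00031592955609737323
1 [ 437   47   55   59 2040] c [464.  76.] xyz mean [ 0.91  -0.413  0.045] z95 0.053 bgr [128. 136. 134.]
2 [ 121   58  115   46 4323] c [178.  80.] xyz mean [0.925 0.417 0.017] z95 0.031 bgr [110. 153. 151.]
4 [303 116  20  20 249] c [312. 126.] xyz mean [0.781 0.022 0.01 ] z95 0.013 bgr [105. 131. 139.]
6 [ 81 123  52  36 502] c [104. 139.] xyz mean [0.745 0.621 0.023] z95 0.032 bgr [52. 69. 84.]
7 [ 212  144  220   58 9013] c [323. 169.] xyz mean [ 0.643 -0.004  0.04 ] z95 0.079 bgr [ 99. 131. 133.]
8 [635 148   5  35 101] c [638. 160.] xyz mean [ 0.663 -0.9    0.014] z95 0.021 bgr [51. 59. 64.]
9 [475 190  25  20 384] c [487. 200.] xyz mean [ 0.551 -0.454  0.042] z95 0.048 bgr [ 58. 107. 140.]
10 [ 536  192  104   89 7985] c [589. 235.] xyz mean [ 0.453 -0.693  0.074] z95 0.083 bgr [22. 22. 24.]
11 [132 195  40  28 835] c [151. 210.] xyz mean [0.531 0.446 0.087] z95 0.107 bgr [115. 122. 118.]
21 [362 227  19  19 277] c [371. 236.] xyz mean [ 0.457 -0.138  0.02 ] z95 0.023 bgr [ 18. 106. 159.]
22 [417 226  29  66 921] c [433. 253.] xyz mean [ 0.409 -0.295  0.05 ] z95 0.065 bgr [49. 76. 87.]
23 [177 232  28  23 518] c [190. 243.] xyz mean [0.443 0.348 0.062] z95 0.071 bgr [47. 51. 52.]
24 [323 234  23  24 437] c [334. 245.] xyz mean [ 0.432 -0.033  0.066] z95 0.071 bgr [55. 60. 60.]
25 [215 236  22  19 305] c [225. 245.] xyz mean [0.437 0.256 0.057] z95 0.067 bgr [51. 56. 57.]
26 [250 238  20  19 287] c [260. 247.] xyz mean [0.43  0.164 0.059] z95 0.067 bgr [55. 61. 61.]
27 [288 238  18  19 267] c [297. 247.] xyz mean [0.43  0.066 0.061] z95 0.067 bgr [58. 64. 64.]
29 [351 267  25  25 480] c [363. 279.] xyz mean [ 0.346 -0.107  0.065] z95 0.071 bgr [141.  87.  58.]
30 [300 269  24  25 459] c [312. 281.] xyz mean [0.34  0.027 0.066] z95 0.071 bgr [148.  92.  62.]
32 [581 326  59  11 408] c [616. 332.] xyz mean [ 0.206 -0.749  0.053] z95 0.078 bgr [73. 80. 82.]
```

```bash
python3 - <<'E'
from h import *
d=arm.get_image("side"); f=d["frame"]
cv2.imwrite("pics/side_c1.png",cv2.resize(f[90:375,220:430],None,fx=2.1,fy=2.1,interpolation=cv2.INTER_CUBIC)[:600])
E
```

```text
(no output)
```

View pics/top_c1.png

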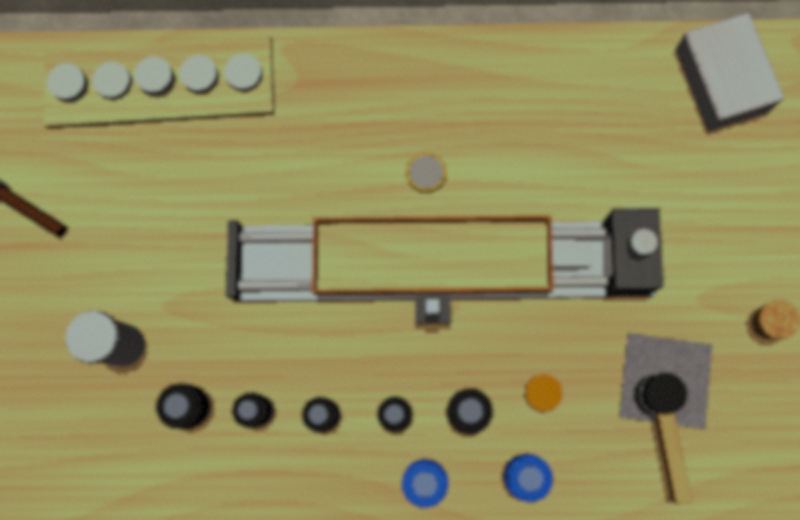

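View pics/side_c1.png

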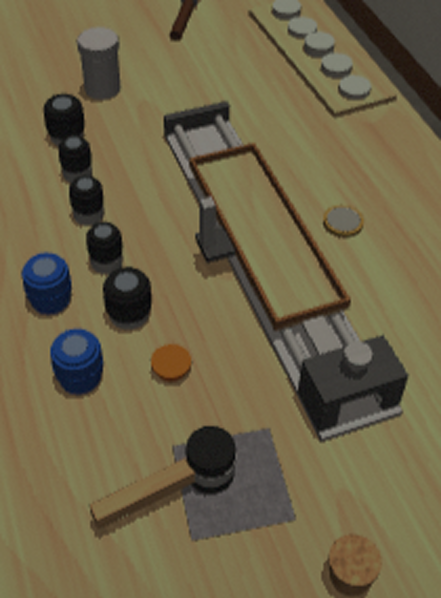

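```bash
cat > look.py <<'E'
from h import *
def eyes(d,verbose=True,xr=(0.3,1.0)):
    X=cloud(d);f=d["frame"];hsv=cv2.cvtColor(f,cv2.COLOR_BGR2HSV)
    out=[]
    return out
def pts(d,u0,v0,u1,v1,zlo,zhi=9):
    X=cloud(d)[v0:v1,u0:u1].reshape(-1,3); return X[(X[:,2]>zlo)&(X[:,2]<zhi)]
def circ(P):
    (x,y),r=cv2.minEnclosingCircle(P[:,:2].astype(np.float32)); return np.round([x,y,r],4)
E
python3 - <<'E'
from look import *
d=arm.get_image("top")
X=cloud(d)
# eyepieces
for n,(u,v),h in [("wideL",(190,243),.068),("s1",(227,245),.064),("s2",(260,247),.064),("s3",(297,247),.064),("wideR",(334,245),.068)]:
    P=pts(d,u-18,v-16,u+18,v+16,h-.006); print(n,circ(P),P.mean(0).round(4),len(P),np.percentile(P[:,2],90).round(4))
P=pts(d,408,222,455,250,.05); print("mallet head",circ(P),P.mean(0).round(4))
P=pts(d,415,240,455,300,.03,.055); print("handle",P.mean(0).round(4),cv2.minAreaRect(P[:,:2].astype(np.float32)))
P=pts(d,405,145,435,180,.095); print("peg",circ(P),P.mean(0).round(4),np.percentile(P[:,2],[5,95]))
P=pts(d,400,145,440,190,.065,.09); print("block",P.mean(0).round(4),cv2.minAreaRect(P[:,:2].astype(np.float32)))
P=pts(d,300,180,335,210,.10); print("post",circ(P),P.mean(0).round(4),cv2.minAreaRect(P[:,:2].astype(np.float32)),np.percentile(P[:,2],[5,95]))
P=pts(d,250,140,384,195,.045,.07); print("rim",P.mean(0).round(4),np.percentile(P[:,2],[5,50,95]),cv2.minAreaRect(P[:,:2].astype(np.float32)))
P=pts(d,262,155,370,182,.0,.07); print("floor",np.median(P,0).round(4))
# mat by grey colour
hsv=cv2.cvtColor(d["frame"],cv2.COLOR_BGR2HSV); q=(hsv[...,1]<60)&(X[...,2]<.02)&(X[...,2]>-.005); q[:200]=0;q[260:]=0;q[:,:400]=0;q[:,465:]=0
P=X[q]; print("mat",cv2.minAreaRect(P[:,:2].astype(np.float32)),len(P))
print("canister",circ(pts(d,125,185,180,230,.098)))
E
```

```text
wideL [0.4435 0.353  0.0303] [0.4442 0.3523 0.0677] 361 0.0704
s1 [0.4381 0.2602 0.0232] [0.438  0.2596 0.0637] 203 0.0667
s2 [0.4308 0.1672 0.0233] [0.4302 0.1663 0.0634] 202 0.0662
s3 [0.4305 0.0663 0.023 ] [0.4302 0.0661 0.0634] 206 0.0665
wideR [ 0.433  -0.0333  0.0301] [ 0.4325 -0.033   0.0676] 367 0.0706
mallet head [ 0.4534 -0.2932  0.0282] [ 0.4532 -0.2909  0.0627]
handle [ 0.371  -0.3012  0.0445] ((0.3798469305038452, -0.3004719614982605), (0.14431412518024445, 0.034470781683921814), 15.290640830993652)
peg [ 0.6473 -0.2615  0.0175] [ 0.6463 -0.26    0.1074] [0.10186764 0.11080519]
block [ 0.6428 -0.2581  0.0776] ((0.6462109088897705, -0.26099294424057007), (0.06491156667470932, 0.10821113735437393), 89.84320068359375)
post [0.563  0.0142 0.0115] [0.5617 0.0143 0.1239] ((0.5623695254325867, 0.01399310864508152), (0.017167842015624046, 0.017917240038514137), 0.7323395013809204) [0.11663085 0.12679216]
rim [0.6477 0.0106 0.0526] [0.0457016  0.05334915 0.05665719] ((0.6376506090164185, 0.013310685753822327), (0.12900562584400177, 0.32898446917533875), 0.037908200174570084)
floor [0.6475 0.0143 0.0402]
mat ((0.47391700744628906, -0.31292349100112915), (0.11884178966283798, 0.11864162236452103), 80.9356689453125) 1280
canister [0.5329 0.4546 0.0347]
```

```bash
python3 - <<'E'
from look import *
d=arm.get_image("top")
go([0.562,0.0143,0.20],np.pi/2)
X=cloud(d)
for a,b in ((135,152),(178,192)):
  q=np.zeros(X.shape[:2],bool);q[140:195,250:384]=1
  q&=(X[...,2]>.049)&(X[...,2]<.07)
P=X[q];
for s,c in ((1,.68),(-1,.62)):
  Q=P[(P[:,0]>.67) if s>0 else ((P[:,0]<.615)&(P[:,0]>.58))]
  l=cv2.fitLine(Q[:,:2].astype(np.float32),cv2.DIST_HUBER,0,.001,.001).ravel();print(len(Q),l,np.arctan2(-l[0]*np.sign(l[1]),abs(l[1])))
for v0,v1,u0,u1 in((140,195,250,262),(140,195,370,384)):
  Q=X[v0:v1,u0:u1].reshape(-1,3);Q=Q[(Q[:,2]>.049)&(Q[:,2]<.07)];print(Q.mean(0),len(Q),np.nanpercentile(Q,[3,97],0))
E
```

```text
slide [-538.4 -462.9   26.7]
roll -0.267 alt 2.875
at [0.1648 0.6028 0.2266] jaw yaw 1.304 tilt [-0. -0. -1.] t 0.35 F [-0.8 -0.5  0.7] w 1.0 q [-1.41  0.43  0.02  1.57 -0.01  1.13 -0.08]
303 [0.00525527 0.9999862  0.6977639  0.03064485] -0.0052552978
281 [ 2.8915802e-04  9.9999994e-01  5.9725493e-01 -9.1732955e-03] -0.00028915805
[0.64850177 0.17404956 0.05441538] 91 [[0.5963059  0.16341092 0.05143583]
 [0.70011858 0.1774808  0.05771547]]
[ 0.64480035 -0.14682415  0.05392776] 95 [[ 0.59468611 -0.15098824  0.05029925]
 [ 0.69803449 -0.13691717  0.05691412]]
```

Call:
jog_arm --increments '[{"slide": [-538,-463,27],"roll": -0.267,"gripper": 0.6},{"slide": [-538,-463,27],"roll": -0.267,"gripper": 0.6},{"slide": [-538,-463,27],"roll": -0.267,"gripper": 0.6},{"slide": [-538,-463,27],"roll": -0.267,"gripper": 0.6},{"slide": [-538,-463,27],"roll": -0.267,"gripper": 0.6},{"slide": [-538,-463,27],"roll": -0.267,"gripper": 0.6},{"slide": [-538,-463,27],"roll": -0.267,"gripper": 0.6},{"slide": [-538,-463,27],"roll": -0.267,"gripper": 0.6},{"slide": [-538,-463,27],"roll": -0.267,"gripper": 0.6},{"slide": [-538,-463,27],"roll": -0.267,"gripper": 0.6}]'

```text
clock: 1.18
position: [0.3984, 0.2559, 0.2112]
ee_rot: [-0.0, 3.141, 0.001]
force: [0.9, 0.6, 0.4]
width: 0.596
```

```bash
python3 - <<'E'
from look import *
go([0.562,0.0143,0.20],np.pi/2)
E
```

```text
slide [-163.6 -241.6   11.1]
roll 0.0 alt -3.141
at [0.3984 0.2559 0.2112] jaw yaw 1.571 tilt [ 0.001  0.001 -1.   ] t 1.18 F [0.9 0.6 0.4] w 0.596 q [-0.79  0.2   0.13  1.96 -0.03  0.98  0.92]
```

Call:
jog_arm --increments '[{"slide": [-164,-242,11],"roll": 0,"gripper": 0.6},{"slide": [-164,-242,11],"roll": 0,"gripper": 0.6},{"slide": [-164,-242,11],"roll": 0,"gripper": 0.6},{"slide": [-164,-242,11],"roll": 0,"gripper": 0.6},{"slide": [-164,-242,11],"roll": 0,"gripper": 0.6},{"slide": [-164,-242,11],"roll": 0,"gripper": 0.6},{"slide": [-164,-242,11],"roll": 0,"gripper": 0.6},{"slide": [-164,-242,11],"roll": 0,"gripper": 0.6},{"slide": [-164,-242,11],"roll": 0,"gripper": 0.6},{"slide": [-164,-242,11],"roll": 0,"gripper": 0.6}]'

```text
clock: 2.02
position: [0.5613, 0.0162, 0.1996]
ee_rot: [-0.0, -3.141, -0.001]
force: [-0.2, -0.3, -0.7]
width: 0.603
```

```bash
python3 - <<'E'
from look import *
go([0.562,0.0143,0.092],np.pi/2)
d=arm.get_image("wrist");cv2.imwrite("pics/w1.png",d["frame"])
E
```

```text
slide [ -0.8  -1.9 107.6]
roll -0.0 alt 3.141
at [0.5613 0.0162 0.1996] jaw yaw 1.571 tilt [-0.001  0.    -1.   ] t 2.02 F [-0.2 -0.3 -0.7] w 0.603 q [-0.33  0.36  0.28  1.78 -0.11  1.02  1.56]
```

View pics/w1.png

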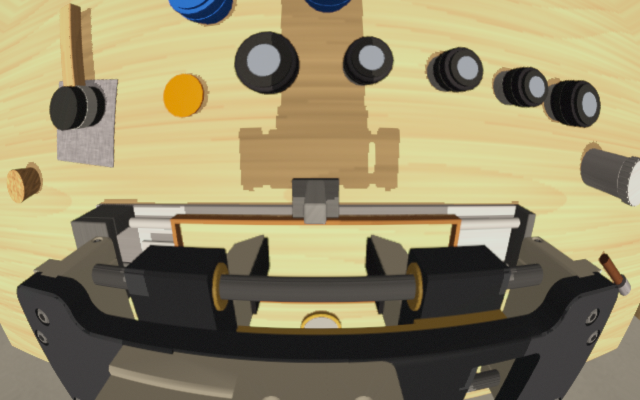

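Call:
jog_arm --increments '[{"slide": [-1,-2,35],"roll": 0,"gripper": 0.6},{"slide": [-1,-2,70],"roll": 0,"gripper": 0.6},{"slide": [-1,-2,108],"roll": 0,"gripper": 0.6},{"slide": [-1,-2,108],"roll": 0,"gripper": 0.6},{"slide": [-1,-2,108],"roll": 0,"gripper": 0},{"slide": [-1,-2,108],"roll": 0,"gripper": 0},{"slide": [-1,-2,108],"roll": 0,"gripper": 0},{"slide": [-1,-2,108],"roll": 0,"gripper": 0},{"slide": [-1,-2,108],"roll": 0,"gripper": 0},{"slide": [-1,-2,108],"roll": 0,"gripper": 0}]' --newtons 25

```text
clock: 2.9
position: [0.5633, 0.0138, 0.093]
ee_rot: [-0.0, 3.14, 0.001]
force: [0.7, -0.0, -0.2]
width: 0.213
```

```bash
python3 - <<'E'
from look import *
go([0.562,0.0143,0.092],np.pi/2)
d=arm.get_image("top"); X=cloud(d)
# left stop inner face and tray left wall
q=X[150:186,210:262].reshape(-1,3)
A=q[(q[:,2]>.045)&(q[:,1]>.24)];B=q[(q[:,2]>.045)&(q[:,1]<.24)]
print(np.percentile(A,[2,50,98],0),np.percentile(B,[2,50,98],0))
E
```

```text
slide [1.3 0.5 1. ]
roll 0.0 alt -3.141
at [0.5633 0.0138 0.093 ] jaw yaw 1.571 tilt [ 0.002  0.    -1.   ] t 2.9 F [ 0.7 -0.  -0.2] w 0.213 q [-0.3   0.49  0.24  1.89 -0.16  0.78  1.61]
[[0.60216862 0.28627288 0.04502152]
 [0.65030195 0.29174571 0.04609048]
 [0.69933265 0.29888351 0.04933457]] [[0.5987876  0.16402869 0.04852915]
 [0.64955735 0.17460301 0.0538238 ]
 [0.69742625 0.17743361 0.05762785]]
```

Call:
jog_arm --increments '[{"slide": [0,15,0],"roll": 0,"gripper": 0},{"slide": [0,35,0],"roll": 0,"gripper": 0},{"slide": [0,55,0],"roll": 0,"gripper": 0},{"slide": [0,75,0],"roll": 0,"gripper": 0},{"slide": [-1,90,0],"roll": 0,"gripper": 0},{"slide": [-1,95,0],"roll": 0,"gripper": 0},{"slide": [-1,98,0],"roll": 0,"gripper": 0},{"slide": [-1,100,0],"roll": 0,"gripper": 0},{"slide": [-1,102,0],"roll": 0,"gripper": 0},{"slide": [-1,102,0],"roll": 0,"gripper": 0}]'

```text
clock: 3.78
position: [0.5634, 0.1156, 0.0929]
ee_rot: [-0.0, -3.141, -0.0]
force: [-4.5, -1.6, 10.4]
width: 0.194
```

```bash
python3 - <<'E'
from look import *
go()
d=arm.get_image("top"); X=cloud(d)
q=X[150:186,210:262].reshape(-1,3)
q=q[q[:,2]>.045];print(np.percentile(q,[1,99],0)); print(np.histogram(q[:,1],20))
cv2.imwrite("pics/t2.png",cv2.resize(d["frame"][130:230,190:450],None,fx=3,fy=3,interpolation=cv2.INTER_CUBIC))
E
```

```text
at [0.5634 0.1156 0.0929] jaw yaw 1.571 tilt [-0.  0. -1.] t 3.78 F [-4.5 -1.6 10.4] w 0.194 q [-0.47  0.5   0.24  1.86 -0.16  0.8   1.43]
[[0.49653859 0.08279705 0.52418879]
 [0.56084845 0.15898941 0.5938932 ]]
(array([ 37,  84, 120, 115, 122, 114, 105, 111, 100, 101,  90,  87,  81,
        78,  70, 103,  90,  96,  86,  31]), array([0.08005738, 0.08415653, 0.08825567, 0.09235482, 0.09645397,
       0.10055311, 0.10465226, 0.1087514 , 0.11285055, 0.1169497 ,
       0.12104884, 0.12514799, 0.12924714, 0.13334628, 0.13744543,
       0.14154457, 0.14564372, 0.14974287, 0.15384201, 0.15794116,
       0.1620403 ]))
```

View pics/t2.png

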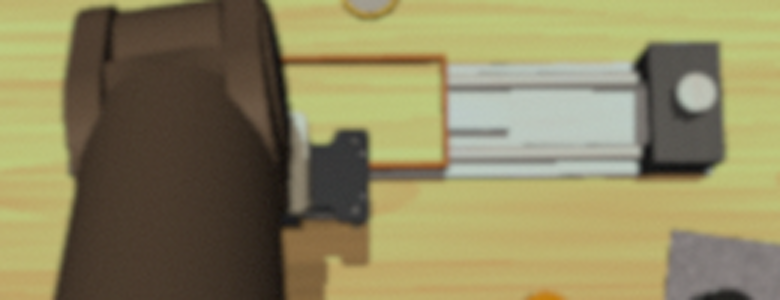

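Call:
jog_arm --increments '[{"slide": [0,1,0],"roll": 0,"gripper": 0},{"slide": [0,2,0],"roll": 0,"gripper": 0},{"slide": [0,3,0],"roll": 0,"gripper": 0},{"slide": [0,4,0],"roll": 0,"gripper": 0},{"slide": [0,5,0],"roll": 0,"gripper": 0},{"slide": [0,6,0],"roll": 0,"gripper": 0},{"slide": [0,6,0],"roll": 0,"gripper": 0},{"slide": [0,6,0],"roll": 0,"gripper": 0},{"slide": [0,6,0],"roll": 0,"gripper": 0},{"slide": [0,6,0],"roll": 0,"gripper": 0}]'

```text
clock: 4.67
position: [0.5633, 0.1188, 0.0928]
ee_rot: [-0.004, -3.141, 0.004]
force: [-5.3, -7.8, 12.2]
width: 0.192
```

Call:
jog_arm --increments '[{"slide": [0,1,0],"roll": 0,"gripper": 0},{"slide": [0,2,0],"roll": 0,"gripper": 0},{"slide": [0,3,0],"roll": 0,"gripper": 0},{"slide": [0,4,0],"roll": 0,"gripper": 0},{"slide": [0,4,0],"roll": 0,"gripper": 0},{"slide": [0,4,0],"roll": 0,"gripper": 0},{"slide": [0,4,0],"roll": 0,"gripper": 0},{"slide": [0,4,0],"roll": 0,"gripper": 0},{"slide": [0,4,0],"roll": 0,"gripper": 0},{"slide": [0,4,0],"roll": 0,"gripper": 0}]'

```text
clock: 5.5
position: [0.5634, 0.1189, 0.0928]
ee_rot: [-0.009, -3.14, 0.01]
force: [-5.0, -19.4, 14.4]
width: 0.193
```

Call:
jog_arm --increments '[{"slide": [0,-5,0],"roll": 0,"gripper": 0.6},{"slide": [0,-5,0],"roll": 0,"gripper": 0.6},{"slide": [0,-5,0],"roll": 0,"gripper": 0.6},{"slide": [0,-5,0],"roll": 0,"gripper": 0.6},{"slide": [0,-6,-20],"roll": 0,"gripper": 0.6},{"slide": [0,-6,-60],"roll": 0,"gripper": 0.6},{"slide": [0,-6,-100],"roll": 0,"gripper": 0.6},{"slide": [0,-6,-120],"roll": 0,"gripper": 0.6},{"slide": [0,-6,-120],"roll": 0,"gripper": 0.6},{"slide": [0,-6,-120],"roll": 0,"gripper": 0.6}]'

```text
clock: 6.33
position: [0.5643, 0.1208, 0.2132]
ee_rot: [-0.002, 3.139, 0.002]
force: [0.3, -0.4, -0.4]
width: 0.6
```

```bash
python3 - <<'E'
from look import *
go([0.44,0.06,.22],0)
d=arm.get_image("top"); cv2.imwrite("pics/t3.png",d["frame"])
d=arm.get_image("side"); cv2.imwrite("pics/s3.png",d["frame"])
E
```

```text
slide [124.3 -60.6  -7.2]
roll -1.569 alt 1.572
at [0.5643 0.1208 0.2132] jaw yaw 1.572 tilt [ 0.003  0.001 -1.   ] t 6.33 F [ 0.3 -0.4 -0.4] w 0.6 q [-0.51  0.37  0.28  1.73 -0.11  1.05  1.38]
```

View pics/s3.png

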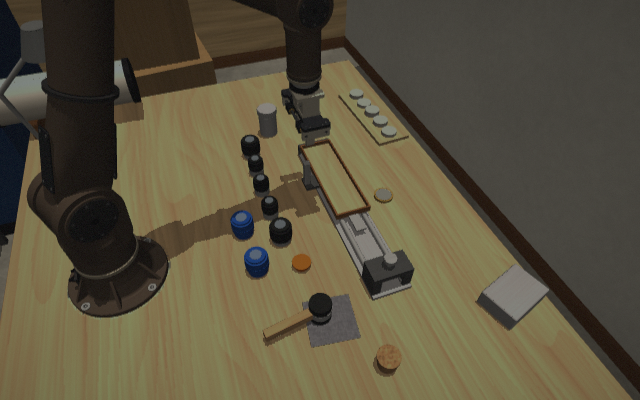

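View pics/t3.png

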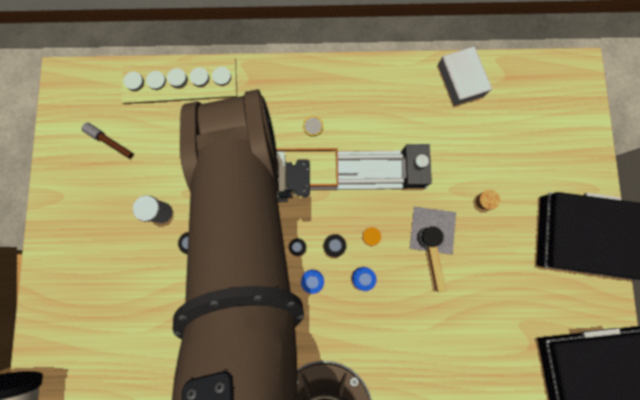

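Call:
jog_arm --increments '[{"slide": [131,-154,0],"roll": 1.57,"gripper": 0.85},{"slide": [131,-154,0],"roll": 1.57,"gripper": 0.85},{"slide": [131,-154,0],"roll": 1.57,"gripper": 0.85},{"slide": [131,-154,0],"roll": 1.57,"gripper": 0.85},{"slide": [131,-154,0],"roll": 1.57,"gripper": 0.85},{"slide": [131,-154,0],"roll": 1.57,"gripper": 0.85},{"slide": [131,-154,0],"roll": 1.57,"gripper": 0.85},{"slide": [131,-154,0],"roll": 1.57,"gripper": 0.85},{"slide": [131,-154,0],"roll": 1.57,"gripper": 0.85},{"slide": [131,-154,0],"roll": 1.57,"gripper": 0.85}]'

```text
clock: 7.27
position: [0.4317, -0.0341, 0.2107]
ee_rot: [-1.845, -2.541, 0.003]
force: [0.1, 0.3, 0.6]
width: 0.85
```

```bash
python3 - <<'E'
from look import *
go([0.433,-0.033,.15],0)
E
```

```text
slide [ 0.7  1.7 60.7]
roll 0.315 alt -2.827
at [ 0.4317 -0.0341  0.2107] jaw yaw 0.315 tilt [-0.002 -0.    -1.   ] t 7.27 F [0.1 0.3 0.6] w 0.85 q [-0.51  0.13  0.53  2.07 -0.08  0.96  0.38]
```

Call:
jog_arm --increments '[{"slide": [1,2,30],"roll": 0.315,"gripper": 0.85},{"slide": [1,2,60],"roll": 0.315,"gripper": 0.85},{"slide": [1,2,60],"roll": 0.315,"gripper": 0.85},{"slide": [1,2,60],"roll": 0.315,"gripper": 0.85},{"slide": [1,2,60],"roll": 0.315,"gripper": 0.85},{"slide": [1,2,60],"roll": 0.315,"gripper": 0.85},{"slide": [1,2,60],"roll": 0.315,"gripper": 0.85},{"slide": [1,2,60],"roll": 0.315,"gripper": 0.85},{"slide": [1,2,60],"roll": 0.315,"gripper": 0.85},{"slide": [1,2,60],"roll": 0.315,"gripper": 0.85}]'

```text
clock: 8.1
position: [0.4344, -0.0327, 0.1522]
ee_rot: [2.214, 2.228, 0.001]
force: [0.9, 0.9, -0.6]
width: 0.848
```

```bash
python3 - <<'E'
from look import *
go([0.433,-0.033,.026],0)
d=arm.get_image("wrist");cv2.imwrite("pics/w4.png",d["frame"])
d=arm.get_image("top");cv2.imwrite("pics/t4.png",d["frame"])
X=cloud(d)
q=X[140:200,250:350].reshape(-1,3);q=q[(q[:,2]>.049)&(q[:,2]<.07)]
print("rim",np.percentile(q,[1,50,99],0))
E
```

```text
slide [ -0.3  -1.5 126.2]
roll 0.006 alt -3.135
at [ 0.4344 -0.0327  0.1522] jaw yaw 0.006 tilt [ 0.001  0.    -1.   ] t 8.1 F [ 0.9  0.9 -0.6] w 0.848 q [-0.52  0.23  0.57  2.14 -0.17  0.81  0.16]
rim [[ 0.58139672 -0.04626431  0.04923663]
 [ 0.65073539  0.04628524  0.05399277]
 [ 0.70133705  0.1918728   0.06026315]]
```

View pics/w4.png

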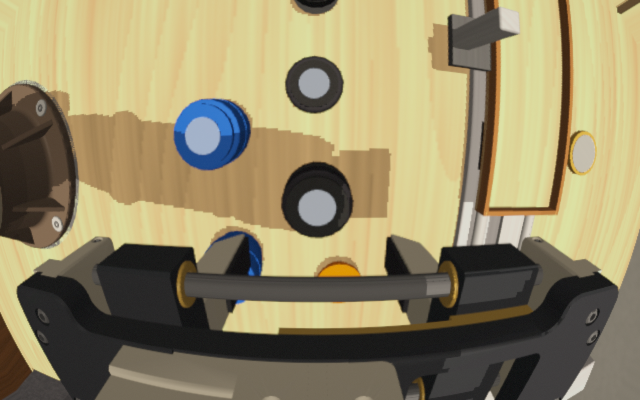

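View pics/t4.png

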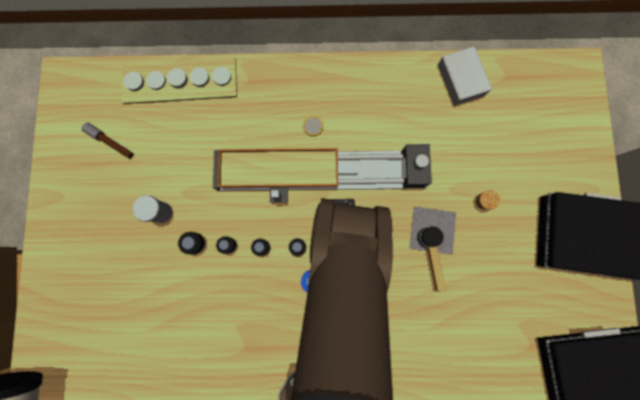

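Call:
jog_arm --increments '[{"slide": [0,-1,40],"roll": 0,"gripper": 0.85},{"slide": [0,-1,80],"roll": 0,"gripper": 0.85},{"slide": [0,-1,110],"roll": 0,"gripper": 0.85},{"slide": [0,-1,126],"roll": 0,"gripper": 0.85},{"slide": [0,-1,126],"roll": 0,"gripper": 0.85},{"slide": [0,-1,126],"roll": 0,"gripper": 0.3},{"slide": [0,-1,126],"roll": 0,"gripper": 0.3},{"slide": [0,-1,126],"roll": 0,"gripper": 0.3},{"slide": [0,-1,126],"roll": 0,"gripper": 0.3},{"slide": [0,-1,126],"roll": 0,"gripper": 0.3}]' --newtons 30

```text
clock: 9.03
position: [0.4344, -0.0326, 0.0271]
ee_rot: [2.213, 2.227, 0.004]
force: [0.0, -0.3, 10.2]
width: 0.672
```

```bash
python3 - <<'E'
from look import *
go([0.648,-0.001,.19],0)
E
```

```text
slide [  30.4  214.3 -162.3]
roll 0.006 alt -3.135
at [ 0.4344 -0.0326  0.0271] jaw yaw 0.006 tilt [ 0.003  0.    -1.   ] t 9.03 F [ 0.  -0.3 10.2] w 0.672 q [-0.37  0.46  0.42  2.26 -0.4   0.49  0.37]
```

Call:
jog_arm --increments '[{"slide": [0,0,-30],"roll": 0,"gripper": 0.3},{"slide": [0,0,-65],"roll": 0,"gripper": 0.3},{"slide": [0,0,-100],"roll": 0,"gripper": 0.3},{"slide": [0,10,-130],"roll": 0,"gripper": 0.3},{"slide": [5,40,-140],"roll": 0.006,"gripper": 0.3},{"slide": [10,75,-140],"roll": 0.006,"gripper": 0.3},{"slide": [16,110,-140],"roll": 0.006,"gripper": 0.3},{"slide": [22,145,-140],"roll": 0.006,"gripper": 0.3},{"slide": [27,180,-140],"roll": 0.006,"gripper": 0.3},{"slide": [30,210,-140],"roll": 0.006,"gripper": 0.3}]'

```text
clock: 9.87
position: [0.6447, 0.0, 0.166]
ee_rot: [-2.219, -2.223, -0.001]
force: [-0.2, 0.6, -2.8]
width: 0.667
```

```bash
python3 - <<'E'
from look import *
go([0.648,-0.001,.068],0)
E
```

```text
slide [-1.1  3.3 98. ]
roll 0.002 alt -3.14
at [0.6447 0.     0.166 ] jaw yaw 0.002 tilt [ 0.     0.001 -1.   ] t 9.87 F [-0.2  0.6 -2.8] w 0.667 q [-0.44  0.56  0.55  1.63 -0.33  1.05  0.21]
```

Call:
jog_arm --increments '[{"slide": [-1,3,20],"roll": 0,"gripper": 0.3},{"slide": [-1,3,50],"roll": 0,"gripper": 0.3},{"slide": [-1,3,80],"roll": 0,"gripper": 0.3},{"slide": [-1,3,94],"roll": 0,"gripper": 0.3},{"slide": [-1,3,98],"roll": 0,"gripper": 0.3},{"slide": [-1,3,98],"roll": 0,"gripper": 0.3},{"slide": [-1,3,98],"roll": 0,"gripper": 0.3},{"slide": [-1,3,98],"roll": 0,"gripper": 0.3},{"slide": [-1,3,98],"roll": 0,"gripper": 0.3},{"slide": [-1,3,98],"roll": 0,"gripper": 0.3}]'

```text
clock: 10.7
position: [0.6465, -0.0024, 0.0687]
ee_rot: [2.221, 2.221, 0.002]
force: [0.5, -0.8, -3.5]
width: 0.668
```

```bash
python3 - <<'E'
from look import *
go([0.648,-0.001,.068],0)
d=arm.get_image("side"); cv2.imwrite("pics/s5.png",cv2.resize(d["frame"][100:300,230:430],None,fx=3,fy=3)[:600])
E
```

```text
slide [1.4 1.5 0.7]
roll -0.0 alt 3.142
at [ 0.6465 -0.0024  0.0687] jaw yaw -0.0 tilt [ 0.001  0.    -1.   ] t 10.7 F [ 0.5 -0.8 -3.5] w 0.668 q [-0.4   0.67  0.49  1.71 -0.39  0.87  0.27]
```

View pics/s5.png

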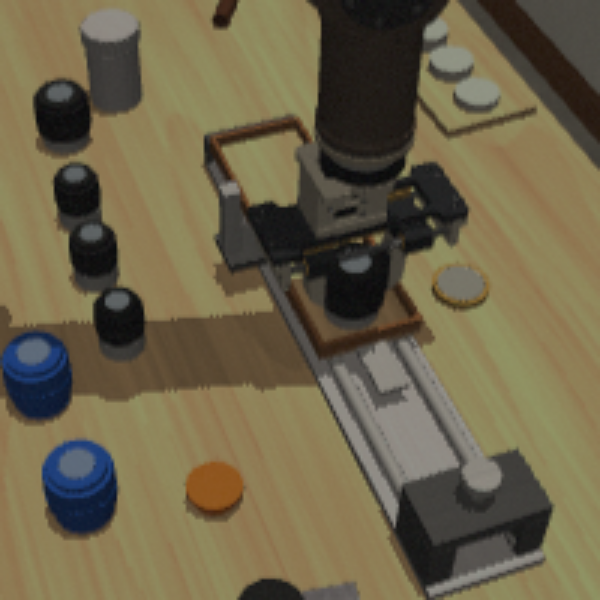

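Call:
jog_arm --increments '[{"slide": [1,1,1],"roll": 0,"gripper": 0.3},{"slide": [1,1,2],"roll": 0,"gripper": 0.3},{"slide": [1,1,2],"roll": 0,"gripper": 0.3},{"slide": [1,1,2],"roll": 0,"gripper": 0.85},{"slide": [1,1,2],"roll": 0,"gripper": 0.85},{"slide": [1,1,2],"roll": 0,"gripper": 0.85},{"slide": [1,1,-10],"roll": 0,"gripper": 0.85},{"slide": [1,1,-40],"roll": 0,"gripper": 0.85},{"slide": [1,1,-75],"roll": 0,"gripper": 0.85},{"slide": [1,1,-90],"roll": 0,"gripper": 0.85}]'

```text
clock: 11.58
position: [0.6488, -0.0023, 0.163]
ee_rot: [2.22, 2.218, 0.006]
force: [0.6, -0.0, -0.2]
width: 0.847
```

```bash
cat >> look.py <<'E'
def chk(name,f):
    d=arm.get_image("top");X=cloud(d);fr=d["frame"]
    m=((X[...,2]>.050)&(X[...,2]<.078)&(X[...,0]>.36)&(X[...,0]<.50)&(X[...,1]>-.1)&(X[...,1]<.42)&(fr.max(2)<150)).astype(np.uint8)
    for c in cv2.findContours(m,cv2.RETR_EXTERNAL,cv2.CHAIN_APPROX_NONE)[0]:
        if len(c)<20: continue
        q=np.zeros_like(m);cv2.drawContours(q,[c],-1,1,-1);q&=m;P=X[q>0]; print("shelf",circ(P),np.percentile(P[:,2],95).round(4))
    m=((X[...,2]>.090)&(X[...,2]<.118)&(X[...,0]>.585)&(X[...,0]<.71)&(X[...,1]>-.2)&(X[...,1]<.42)).astype(np.uint8)
    for c in cv2.findContours(m,cv2.RETR_EXTERNAL,cv2.CHAIN_APPROX_NONE)[0]:
        if len(c)<12: continue
        q=np.zeros_like(m);cv2.drawContours(q,[c],-1,1,-1);q&=m;P=X[q>0]; print("tray?",circ(P),np.percentile(P[:,2],95).round(4))
    cv2.imwrite(f,fr)
E
python3 - <<'E'
from look import *
go([0.4305,0.0665,.15],0)
chk("top","pics/t5.png")
E
```

```text
slide [  68.6 -218.4   11.9]
roll -0.001 alt 3.141
at [ 0.6488 -0.0023  0.163 ] jaw yaw -0.001 tilt [ 0.005 -0.    -1.   ] t 11.58 F [ 0.6 -0.  -0.2] w 0.847 q [-0.43  0.56  0.55  1.62 -0.33  1.04  0.21]
shelf [0.4379 0.2608 0.0235] 0.067
shelf [0.4562 0.3963 0.0308] 0.0706
```

View pics/t5.png

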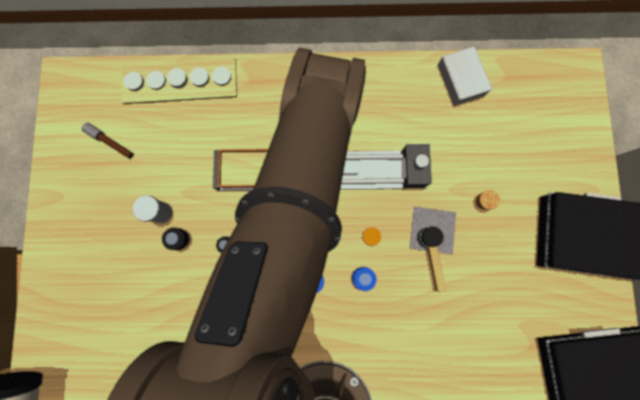

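Call:
jog_arm --increments '[{"slide": [11,-36,0],"roll": 0,"gripper": 0.75},{"slide": [22,-72,0],"roll": 0,"gripper": 0.75},{"slide": [33,-108,0],"roll": 0,"gripper": 0.75},{"slide": [45,-144,0],"roll": 0,"gripper": 0.75},{"slide": [57,-180,0],"roll": 0,"gripper": 0.75},{"slide": [69,-218,0],"roll": 0,"gripper": 0.75},{"slide": [69,-218,12],"roll": 0,"gripper": 0.75},{"slide": [69,-218,12],"roll": 0,"gripper": 0.75},{"slide": [69,-218,12],"roll": 0,"gripper": 0.75},{"slide": [69,-218,12],"roll": 0,"gripper": 0.75}]'

```text
clock: 12.47
position: [0.4305, 0.0672, 0.1467]
ee_rot: [2.222, 2.219, 0.002]
force: [1.0, 0.5, 0.1]
width: 0.748
```

```bash
python3 - <<'E'
from look import *
go([0.4305,0.0665,.028],0)
d=arm.get_image("wrist");cv2.imwrite("pics/w6.png",d["frame"])
E
```

```text
slide [ -0.6  -0.2 118.7]
roll -0.001 alt 3.14
at [0.4305 0.0672 0.1467] jaw yaw -0.001 tilt [ 0.002 -0.    -1.   ] t 12.47 F [1.  0.5 0.1] w 0.748 q [-0.76  0.24  0.59  2.15 -0.19  0.8  -0.06]
```

View pics/w6.png

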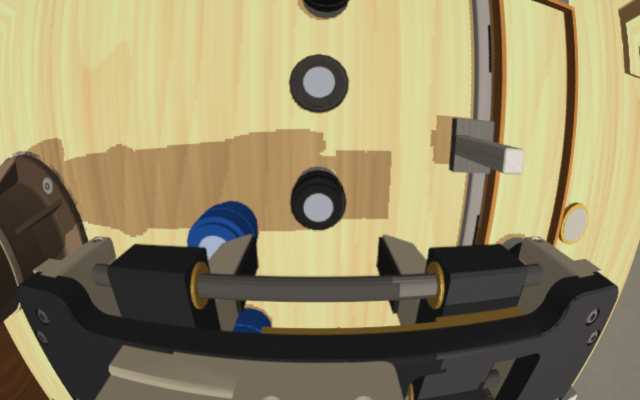

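Call:
jog_arm --increments '[{"slide": [-1,0,40],"roll": 0,"gripper": 0.75},{"slide": [-1,0,80],"roll": 0,"gripper": 0.75},{"slide": [-1,0,108],"roll": 0,"gripper": 0.75},{"slide": [-1,0,119],"roll": 0,"gripper": 0.75},{"slide": [-1,0,119],"roll": 0,"gripper": 0.75},{"slide": [-1,0,119],"roll": 0,"gripper": 0.2},{"slide": [-1,0,119],"roll": 0,"gripper": 0.2},{"slide": [-1,0,119],"roll": 0,"gripper": 0.2},{"slide": [-1,0,119],"roll": 0,"gripper": 0.2},{"slide": [-1,0,119],"roll": 0,"gripper": 0.2}]' --newtons 30

```text
clock: 13.35
position: [0.4305, 0.0668, 0.028]
ee_rot: [2.22, 2.22, 0.004]
force: [1.4, 0.0, 8.6]
width: 0.519
```

```bash
python3 - <<'E'
from look import *
go([0.648,0.062,.168],0)
E
```

```text
slide [  -4.7  218.  -139.4]
roll -0.0 alt 3.142
at [0.4305 0.0668 0.028 ] jaw yaw -0.0 tilt [ 0.003  0.001 -1.   ] t 13.35 F [1.4 0.  8.6] w 0.519 q [-0.61  0.46  0.44  2.26 -0.41  0.49  0.15]
```

Call:
jog_arm --increments '[{"slide": [0,0,-30],"roll": 0,"gripper": 0.2},{"slide": [0,0,-65],"roll": 0,"gripper": 0.2},{"slide": [0,0,-100],"roll": 0,"gripper": 0.2},{"slide": [0,10,-130],"roll": 0,"gripper": 0.2},{"slide": [-1,40,-140],"roll": 0,"gripper": 0.2},{"slide": [-2,75,-140],"roll": 0,"gripper": 0.2},{"slide": [-3,110,-140],"roll": 0,"gripper": 0.2},{"slide": [-4,145,-140],"roll": 0,"gripper": 0.2},{"slide": [-5,180,-140],"roll": 0,"gripper": 0.2},{"slide": [-5,217,-140],"roll": 0,"gripper": 0.2}]'

```text
clock: 14.18
position: [0.6467, 0.0616, 0.1669]
ee_rot: [-2.22, -2.221, 0.001]
force: [0.6, 0.0, -2.8]
width: 0.517
```

```bash
python3 - <<'E'
from look import *
go([0.648,0.062,.069],0)
E
```

```text
slide [ 0.3  1.4 97.9]
roll 0.0 alt -3.141
at [0.6467 0.0616 0.1669] jaw yaw 0.0 tilt [-0.001  0.    -1.   ] t 14.18 F [ 0.6  0.  -2.8] w 0.517 q [-0.55  0.57  0.58  1.61 -0.35  1.06  0.13]
```

Call:
jog_arm --increments '[{"slide": [0,1,30],"roll": 0,"gripper": 0.2},{"slide": [0,1,65],"roll": 0,"gripper": 0.2},{"slide": [0,1,88],"roll": 0,"gripper": 0.2},{"slide": [0,1,96],"roll": 0,"gripper": 0.2},{"slide": [0,1,99],"roll": 0,"gripper": 0.2},{"slide": [0,1,99],"roll": 0,"gripper": 0.2},{"slide": [0,1,100],"roll": 0,"gripper": 0.2},{"slide": [0,1,100],"roll": 0,"gripper": 0.75},{"slide": [0,1,100],"roll": 0,"gripper": 0.75},{"slide": [0,1,100],"roll": 0,"gripper": 0.75}]'

```text
clock: 15.02
position: [0.6476, 0.0616, 0.0677]
ee_rot: [2.221, 2.221, 0.002]
force: [0.2, -0.6, -0.6]
width: 0.685
```

```bash
python3 - <<'E'
from look import *
go([0.648,0.062,.165],0)
d=arm.get_image("side"); cv2.imwrite("pics/s6.png",cv2.resize(d["frame"][100:300,230:430],None,fx=3,fy=3)[:600])
E
```

```text
slide [  0.4   0.5 -97.3]
roll 0.0 alt -3.141
at [0.6476 0.0616 0.0677] jaw yaw 0.0 tilt [ 0.001  0.    -1.   ] t 15.02 F [ 0.2 -0.6 -0.6] w 0.685 q [-0.51  0.68  0.52  1.7  -0.42  0.88  0.19]
```

View pics/s6.png

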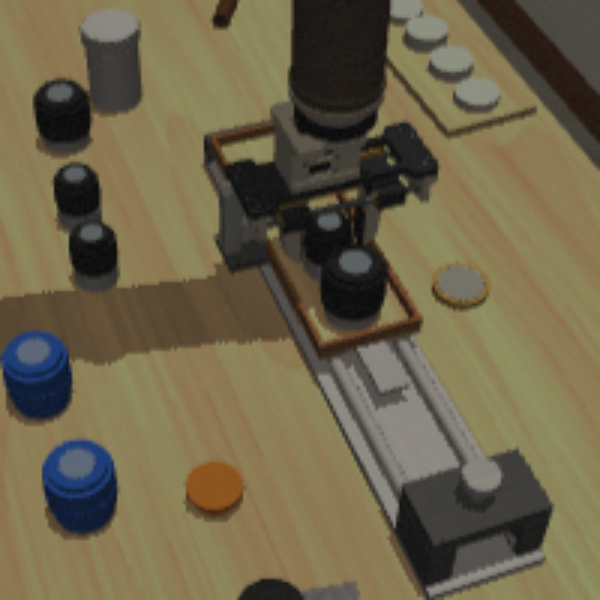

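Call:
jog_arm --increments '[{"slide": [0,0,-30],"roll": 0,"gripper": 0.75},{"slide": [0,0,-70],"roll": 0,"gripper": 0.75},{"slide": [0,-10,-97],"roll": 0,"gripper": 0.75},{"slide": [16,-40,-97],"roll": 0,"gripper": 0.75},{"slide": [34,-76,-97],"roll": 0,"gripper": 0.75},{"slide": [52,-112,-97],"roll": 0,"gripper": 0.75},{"slide": [70,-148,-97],"roll": 0,"gripper": 0.75},{"slide": [88,-184,-97],"roll": 0,"gripper": 0.75},{"slide": [105,-217,-97],"roll": 0,"gripper": 0.75},{"slide": [105,-217,-90],"roll": 0,"gripper": 0.75}]'

```text
clock: 15.9
position: [0.4241, 0.1705, 0.1572]
ee_rot: [-2.211, -2.226, 0.001]
force: [-0.1, 0.5, 0.0]
width: 0.751
```

```bash
python3 - <<'E'
from look import *
go([0.4308,0.1672,.028],0)
chk("top","pics/t7.png")
d=arm.get_image("wrist");cv2.imwrite("pics/w7.png",d["frame"])
E
```

```text
slide [ -3.7   7.2 129.1]
roll 0.007 alt -3.135
at [0.4241 0.1705 0.1572] jaw yaw 0.007 tilt [-0.004  0.003 -1.   ] t 15.9 F [-0.1  0.5  0. ] w 0.751 q [-1.    0.27  0.62  2.09 -0.21  0.84 -0.25]
shelf [0.4296 0.1628 0.0228] 0.0667
tray? [0.6451 0.0617 0.0238] 0.1069
tray? [ 0.6455 -0.0027  0.0309] 0.1107
```

View pics/w7.png

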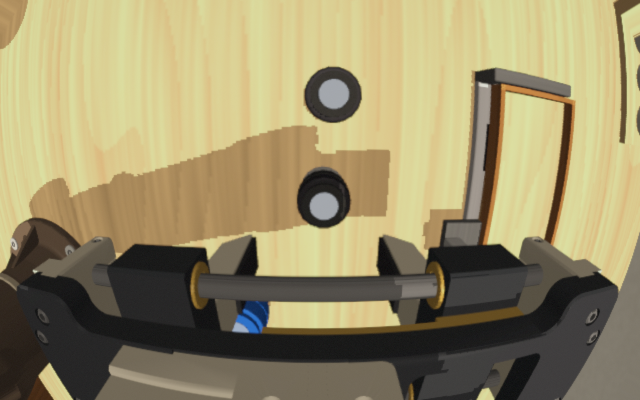

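View pics/t7.png

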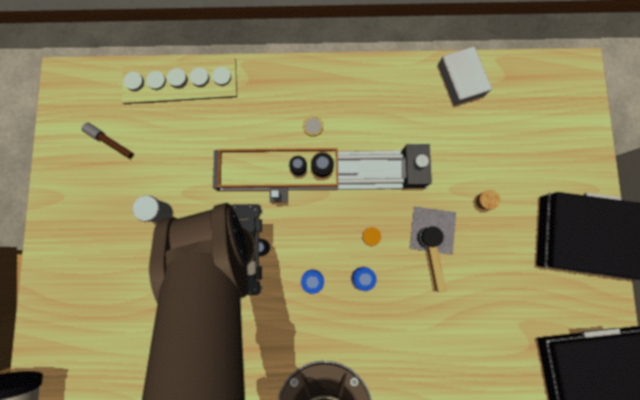

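Call:
jog_arm --increments '[{"slide": [-4,7,30],"roll": 0,"gripper": 0.75},{"slide": [-4,7,65],"roll": 0,"gripper": 0.75},{"slide": [-4,7,100],"roll": 0,"gripper": 0.75},{"slide": [-4,7,122],"roll": 0,"gripper": 0.75},{"slide": [-4,7,129],"roll": 0,"gripper": 0.75},{"slide": [-4,7,129],"roll": 0,"gripper": 0.2},{"slide": [-4,7,129],"roll": 0,"gripper": 0.2},{"slide": [-4,7,129],"roll": 0,"gripper": 0.2},{"slide": [-4,7,129],"roll": 0,"gripper": 0.2},{"slide": [-4,7,129],"roll": 0,"gripper": 0.2}]' --newtons 30

```text
clock: 16.83
position: [0.4379, 0.1629, 0.0291]
ee_rot: [2.221, 2.221, 0.004]
force: [-1.0, -1.3, 5.0]
width: 0.519
```

```bash
python3 - <<'E'
from look import *
go([0.649,0.119,.185],0)
E
```

```text
slide [ -43.8  211.4 -155.5]
roll 0.0 alt -3.142
at [0.4379 0.1629 0.0291] jaw yaw 0.0 tilt [ 0.002  0.001 -1.   ] t 16.83 F [-1.  -1.3  5. ] w 0.519 q [-0.82  0.5   0.47  2.18 -0.43  0.54 -0.03]
```

Call:
jog_arm --increments '[{"slide": [0,0,-30],"roll": 0,"gripper": 0.2},{"slide": [0,0,-65],"roll": 0,"gripper": 0.2},{"slide": [0,0,-105],"roll": 0,"gripper": 0.2},{"slide": [-6,10,-140],"roll": 0,"gripper": 0.2},{"slide": [-14,45,-155],"roll": 0,"gripper": 0.2},{"slide": [-22,80,-155],"roll": 0,"gripper": 0.2},{"slide": [-30,118,-155],"roll": 0,"gripper": 0.2},{"slide": [-40,156,-155],"roll": 0,"gripper": 0.2},{"slide": [-47,190,-155],"roll": 0,"gripper": 0.2},{"slide": [-47,211,-155],"roll": 0,"gripper": 0.2}]'

```text
clock: 17.67
position: [0.6513, 0.1129, 0.1836]
ee_rot: [2.222, 2.217, 0.001]
force: [-0.5, -0.4, -2.7]
width: 0.517
```

Call:
jog_arm --increments '[{"slide": [0,0,0],"roll": 0,"gripper": 0.2},{"slide": [0,0,0],"roll": 0,"gripper": 0.2},{"slide": [0,0,20],"roll": 0,"gripper": 0.2},{"slide": [0,0,50],"roll": 0,"gripper": 0.2},{"slide": [0,0,75],"roll": 0,"gripper": 0.2},{"slide": [0,0,90],"roll": 0,"gripper": 0.2},{"slide": [0,0,95],"roll": 0,"gripper": 0.2},{"slide": [0,0,95],"roll": 0,"gripper": 0.2},{"slide": [0,0,95],"roll": 0,"gripper": 0.2},{"slide": [0,0,95],"roll": 0,"gripper": 0.2}]'

```text
clock: 18.5
position: [0.6487, 0.1158, 0.0896]
ee_rot: [2.221, 2.221, 0.003]
force: [0.2, 0.3, -1.8]
width: 0.517
```

```bash
python3 - <<'E'
from look import *
go([0.648,0.115,.070],0)
d=arm.get_image("side"); cv2.imwrite("pics/s8.png",cv2.resize(d["frame"][100:300,230:430],None,fx=3,fy=3)[:600])
E
```

```text
slide [-0.8 -0.8 19.6]
roll 0.0 alt -3.142
at [0.6487 0.1158 0.0896] jaw yaw 0.0 tilt [ 0.002  0.001 -1.   ] t 18.5 F [ 0.2  0.3 -1.8] w 0.517 q [-0.61  0.67  0.57  1.66 -0.43  0.93  0.11]
```

View pics/s8.png

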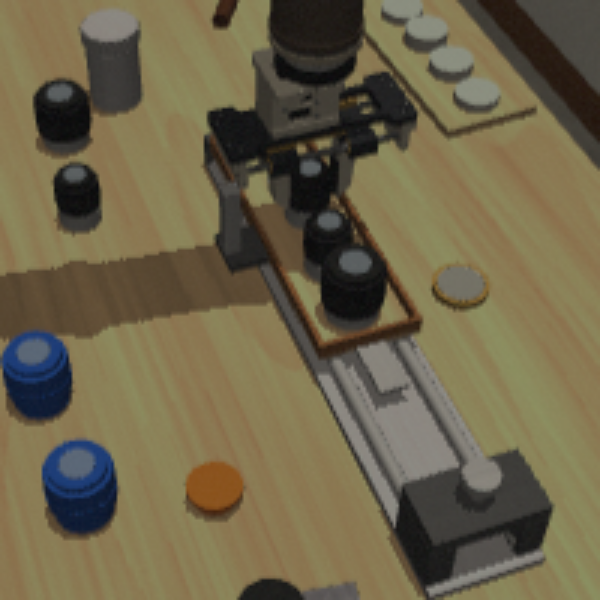

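Call:
jog_arm --increments '[{"slide": [-1,-1,8],"roll": 0,"gripper": 0.2},{"slide": [-1,-1,15],"roll": 0,"gripper": 0.2},{"slide": [-1,-1,19],"roll": 0,"gripper": 0.2},{"slide": [-1,-1,21],"roll": 0,"gripper": 0.2},{"slide": [-1,-1,21],"roll": 0,"gripper": 0.2},{"slide": [-1,-1,21],"roll": 0,"gripper": 0.75},{"slide": [-1,-1,21],"roll": 0,"gripper": 0.75},{"slide": [-1,-1,21],"roll": 0,"gripper": 0.75},{"slide": [-1,-1,21],"roll": 0,"gripper": 0.75},{"slide": [-1,-1,21],"roll": 0,"gripper": 0.75}]'

```text
clock: 19.38
position: [0.6471, 0.1144, 0.0666]
ee_rot: [2.222, 2.221, -0.0]
force: [0.6, 0.5, 0.1]
width: 0.744
```

Call:
jog_arm --increments '[{"slide": [0,0,-30],"roll": 0,"gripper": 0.75},{"slide": [0,0,-70],"roll": 0,"gripper": 0.75},{"slide": [0,-10,-97],"roll": 0,"gripper": 0.75},{"slide": [22,-40,-97],"roll": 0,"gripper": 0.75},{"slide": [48,-75,-97],"roll": 0,"gripper": 0.75},{"slide": [74,-110,-97],"roll": 0,"gripper": 0.75},{"slide": [100,-145,-97],"roll": 0,"gripper": 0.75},{"slide": [125,-180,-97],"roll": 0,"gripper": 0.75},{"slide": [145,-208,-97],"roll": 0,"gripper": 0.75},{"slide": [145,-208,-97],"roll": 0,"gripper": 0.75}]'

```text
clock: 20.22
position: [0.4317, 0.2656, 0.163]
ee_rot: [-2.206, -2.229, 0.004]
force: [-0.0, 0.1, 0.5]
width: 0.748
```

Call:
jog_arm --increments '[{"slide": [0,0,0],"roll": 0,"gripper": 0.75},{"slide": [0,0,0],"roll": 0,"gripper": 0.75},{"slide": [0,0,10],"roll": 0,"gripper": 0.75},{"slide": [0,0,10],"roll": 0,"gripper": 0.75},{"slide": [0,0,10],"roll": 0,"gripper": 0.75},{"slide": [0,0,10],"roll": 0,"gripper": 0.75},{"slide": [0,0,10],"roll": 0,"gripper": 0.75},{"slide": [0,0,10],"roll": 0,"gripper": 0.75},{"slide": [0,0,10],"roll": 0,"gripper": 0.75},{"slide": [0,0,10],"roll": 0,"gripper": 0.75}]'

```text
clock: 21.05
position: [0.4392, 0.2595, 0.154]
ee_rot: [-2.222, -2.221, -0.0]
force: [-0.2, 0.5, -0.1]
width: 0.749
```

```bash
python3 - <<'E'
from look import *
go([0.4381,0.2605,.028],0)
chk("top","pics/t9.png")
d=arm.get_image("wrist");cv2.imwrite("pics/w9.png",d["frame"])
E
```

```text
slide [  0.9  -1.1 126. ]
roll -0.0 alt 3.141
at [0.4392 0.2595 0.154 ] jaw yaw -0.0 tilt [ 0.  0. -1.] t 21.05 F [-0.2  0.5 -0.1] w 0.749 q [-1.13  0.37  0.64  1.98 -0.28  0.88 -0.34]
shelf [0.4376 0.2602 0.0237] 0.0668
tray? [0.6453 0.0617 0.0238] 0.1068
tray? [0.6448 0.1187 0.024 ] 0.1065
tray? [ 0.6458 -0.0029  0.031 ] 0.1107
```

View pics/w9.png

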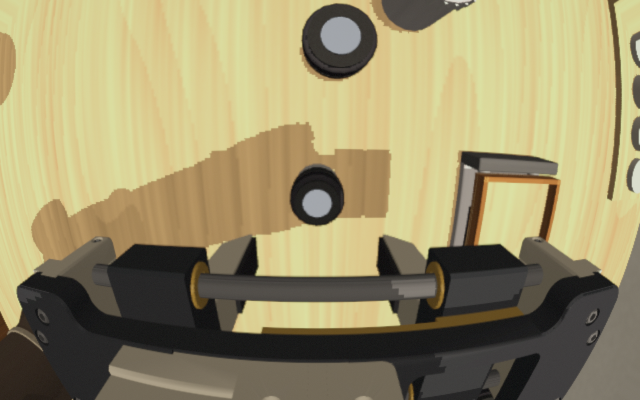

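View pics/t9.png

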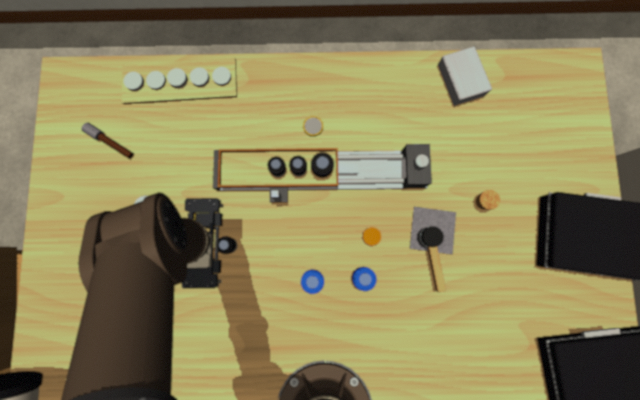

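Call:
jog_arm --increments '[{"slide": [1,-1,35],"roll": 0,"gripper": 0.75},{"slide": [1,-1,75],"roll": 0,"gripper": 0.75},{"slide": [1,-1,110],"roll": 0,"gripper": 0.75},{"slide": [1,-1,126],"roll": 0,"gripper": 0.75},{"slide": [1,-1,126],"roll": 0,"gripper": 0.75},{"slide": [1,-1,126],"roll": 0,"gripper": 0.2},{"slide": [1,-1,126],"roll": 0,"gripper": 0.2},{"slide": [1,-1,126],"roll": 0,"gripper": 0.2},{"slide": [1,-1,126],"roll": 0,"gripper": 0.2},{"slide": [1,-1,126],"roll": 0,"gripper": 0.2}]' --newtons 30

```text
clock: 21.98
position: [0.439, 0.2613, 0.0293]
ee_rot: [2.221, 2.221, 0.004]
force: [-0.3, -0.6, 9.1]
width: 0.518
```

```bash
python3 - <<'E'
from look import *
go([0.649,0.176,.165],0)
E
```

```text
slide [ -85.   210.3 -135.4]
roll 0.0 alt -3.142
at [0.439  0.2613 0.0293] jaw yaw 0.0 tilt [ 0.002  0.002 -1.   ] t 21.98 F [-0.3 -0.6  9.1] w 0.518 q [-1.01  0.56  0.5   2.08 -0.46  0.61 -0.18]
```

Call:
jog_arm --increments '[{"slide": [0,0,-30],"roll": 0,"gripper": 0.2},{"slide": [0,0,-65],"roll": 0,"gripper": 0.2},{"slide": [0,0,-105],"roll": 0,"gripper": 0.2},{"slide": [-10,15,-138],"roll": 0,"gripper": 0.2},{"slide": [-24,50,-150],"roll": 0,"gripper": 0.2},{"slide": [-38,85,-150],"roll": 0,"gripper": 0.2},{"slide": [-52,120,-150],"roll": 0,"gripper": 0.2},{"slide": [-66,155,-150],"roll": 0,"gripper": 0.2},{"slide": [-78,188,-150],"roll": 0,"gripper": 0.2},{"slide": [-85,210,-150],"roll": 0,"gripper": 0.2}]'

```text
clock: 22.82
position: [0.6506, 0.1729, 0.1783]
ee_rot: [2.223, 2.218, 0.001]
force: [-0.1, 0.2, -1.8]
width: 0.521
```

Call:
jog_arm --increments '[{"slide": [0,0,0],"roll": 0,"gripper": 0.2},{"slide": [0,0,0],"roll": 0,"gripper": 0.2},{"slide": [0,0,20],"roll": 0,"gripper": 0.2},{"slide": [0,0,50],"roll": 0,"gripper": 0.2},{"slide": [0,0,75],"roll": 0,"gripper": 0.2},{"slide": [0,0,88],"roll": 0,"gripper": 0.2},{"slide": [0,0,93],"roll": 0,"gripper": 0.2},{"slide": [0,0,93],"roll": 0,"gripper": 0.2},{"slide": [0,0,93],"roll": 0,"gripper": 0.2},{"slide": [0,0,93],"roll": 0,"gripper": 0.2}]'

```text
clock: 23.65
position: [0.649, 0.1758, 0.0867]
ee_rot: [2.22, 2.221, 0.004]
force: [0.8, 0.0, -2.3]
width: 0.513
```

```bash
python3 - <<'E'
from look import *
go([0.649,0.176,.0685],0)
d=arm.get_image("side"); cv2.imwrite("pics/s10.png",cv2.resize(d["frame"][100:300,230:430],None,fx=3,fy=3)[:600])
E
```

```text
slide [ 0.2 -0.1 18.2]
roll 0.0 alt -3.141
at [0.649  0.1758 0.0867] jaw yaw 0.0 tilt [ 0.002  0.001 -1.   ] t 23.65 F [ 0.8  0.  -2.3] w 0.513 q [-0.7   0.7   0.58  1.63 -0.45  0.95  0.04]
```

View pics/s10.png

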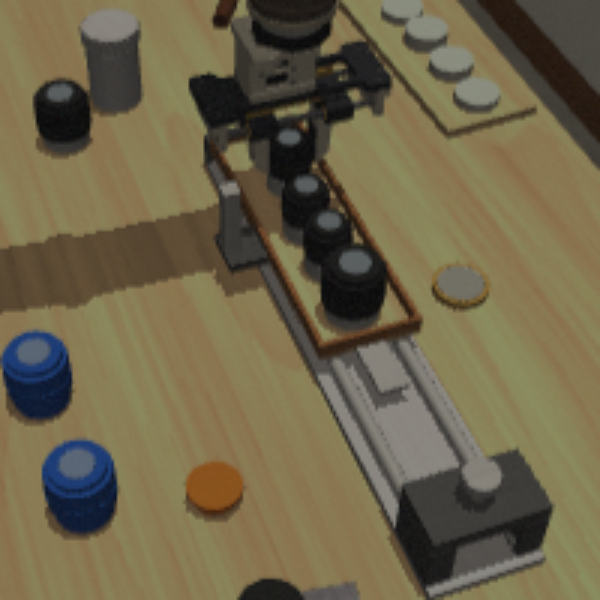

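Call:
jog_arm --increments '[{"slide": [0,0,8],"roll": 0,"gripper": 0.2},{"slide": [0,0,13],"roll": 0,"gripper": 0.2},{"slide": [0,0,16],"roll": 0,"gripper": 0.2},{"slide": [0,0,18],"roll": 0,"gripper": 0.2},{"slide": [0,0,18],"roll": 0,"gripper": 0.2},{"slide": [0,0,18],"roll": 0,"gripper": 0.75},{"slide": [0,0,18],"roll": 0,"gripper": 0.75},{"slide": [0,0,18],"roll": 0,"gripper": 0.75},{"slide": [0,0,18],"roll": 0,"gripper": 0.75},{"slide": [0,0,18],"roll": 0,"gripper": 0.75}]'

```text
clock: 24.53
position: [0.648, 0.1755, 0.0666]
ee_rot: [-2.222, -2.221, 0.0]
force: [-0.1, -1.0, -0.0]
width: 0.748
```

```bash
python3 - <<'E'
from look import *
go([0.456,0.396,.165],0)
d=arm.get_image("top")
P=pts(d,150,215,205,260,.060); print("wide",circ(P),len(P)); print("can",circ(pts(d,125,185,180,230,.098)))
E
```

```text
slide [ 220.5 -192.1  -98.4]
roll -0.0 alt 3.141
at [0.648  0.1755 0.0666] jaw yaw -0.0 tilt [-0. -0. -1.] t 24.53 F [-0.1 -1.  -0. ] w 0.748 q [-0.69  0.72  0.57  1.64 -0.46  0.92  0.05]
wide [0.4322 0.1652 0.0344] 2462
can [0.4593 0.1968 0.0424]
```

Call:
jog_arm --increments '[{"slide": [0,0,-30],"roll": 0,"gripper": 0.75},{"slide": [0,0,-70],"roll": 0,"gripper": 0.85},{"slide": [8,-5,-100],"roll": 0.1,"gripper": 0.85},{"slide": [35,-30,-100],"roll": 0.2,"gripper": 0.85},{"slide": [64,-55,-100],"roll": 0.3,"gripper": 0.85},{"slide": [93,-81,-100],"roll": 0.4,"gripper": 0.85},{"slide": [122,-106,-100],"roll": 0.5,"gripper": 0.85},{"slide": [151,-132,-100],"roll": 0.5,"gripper": 0.85},{"slide": [181,-157,-100],"roll": 0.5,"gripper": 0.85},{"slide": [205,-178,-100],"roll": 0.5,"gripper": 0.85}]'

```text
clock: 25.42
position: [0.4676, 0.3831, 0.1667]
ee_rot: [-2.7, -1.605, 0.001]
force: [1.7, 0.4, 0.1]
width: 0.851
```

Call:
jog_arm --increments '[{"slide": [6,-20,0],"roll": 0,"gripper": 0.85},{"slide": [6,-20,0],"roll": 0,"gripper": 0.85},{"slide": [6,-20,0],"roll": 0,"gripper": 0.85},{"slide": [6,-20,0],"roll": 0,"gripper": 0.85},{"slide": [6,-20,0],"roll": 0,"gripper": 0.85},{"slide": [6,-20,0],"roll": 0,"gripper": 0.85},{"slide": [6,-20,0],"roll": 0,"gripper": 0.85},{"slide": [6,-20,0],"roll": 0,"gripper": 0.85},{"slide": [6,-20,0],"roll": 0,"gripper": 0.85},{"slide": [6,-20,0],"roll": 0,"gripper": 0.85}]'

```text
clock: 26.25
position: [0.4556, 0.3952, 0.1669]
ee_rot: [-2.702, -1.602, -0.0]
force: [0.1, 0.4, 0.4]
width: 0.848
```

```bash
python3 - <<'E'
from look import *
go([0.456,0.396,.026],-.5)
chk("top","pics/t11.png")
d=arm.get_image("wrist");cv2.imwrite("pics/w11.png",d["frame"])
E
```

```text
slide [  0.9  -0.  140.9]
roll -0.0 alt 3.141
at [0.4556 0.3952 0.1669] jaw yaw -0.5 tilt [ 0.  0. -1.] t 26.25 F [0.1 0.4 0.4] w 0.848 q [-1.33  0.55  0.8   1.75 -0.45  1.04 -0.87]
shelf [0.3616 0.0272 0.0197] 0.0636
shelf [0.4561 0.3967 0.031 ] 0.0708
tray? [0.646  0.0617 0.0238] 0.1069
tray? [0.6445 0.1188 0.0239] 0.107
tray? [0.6457 0.174  0.024 ] 0.1065
tray? [ 0.6455 -0.0029  0.0311] 0.111
```

View pics/w11.png

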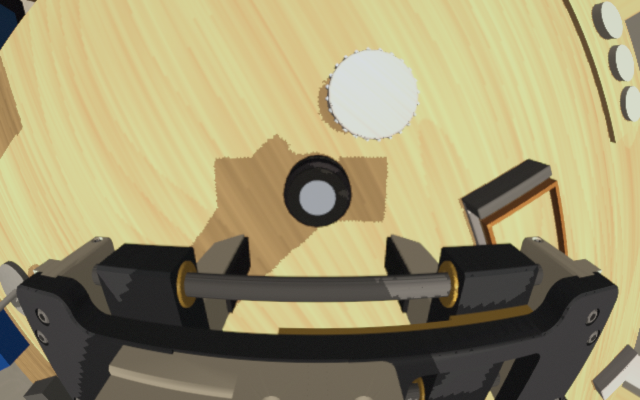

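View pics/t11.png

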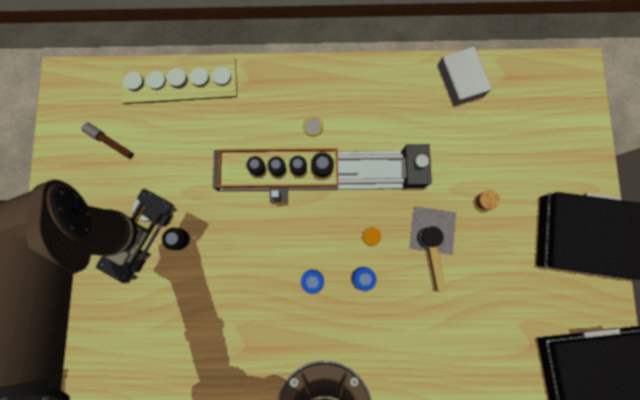

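Call:
jog_arm --increments '[{"slide": [1,0,35],"roll": 0,"gripper": 0.85},{"slide": [1,0,70],"roll": 0,"gripper": 0.85},{"slide": [1,0,105],"roll": 0,"gripper": 0.85},{"slide": [1,0,130],"roll": 0,"gripper": 0.85},{"slide": [1,0,139],"roll": 0,"gripper": 0.85},{"slide": [1,0,139],"roll": 0,"gripper": 0.85},{"slide": [1,0,139],"roll": 0,"gripper": 0.3},{"slide": [1,0,139],"roll": 0,"gripper": 0.3},{"slide": [1,0,139],"roll": 0,"gripper": 0.3},{"slide": [1,0,139],"roll": 0,"gripper": 0.3}]' --newtons 30

```text
clock: 27.18
position: [0.4569, 0.3971, 0.0297]
ee_rot: [-2.701, -1.602, -0.005]
force: [-0.9, -0.9, 6.9]
width: 0.673
```

```bash
python3 - <<'E'
from look import *
go([0.649,0.239,.175],0)
E
```

```text
slide [ -46.2  244.5 -145.3]
roll -0.5 alt 2.642
at [0.4569 0.3971 0.0297] jaw yaw -0.5 tilt [ 0.002  0.002 -1.   ] t 27.18 F [-0.9 -0.9  6.9] w 0.673 q [-1.24  0.71  0.66  1.85 -0.6   0.79 -0.75]
```

Call:
jog_arm --increments '[{"slide": [0,0,-30],"roll": 0,"gripper": 0.3},{"slide": [0,0,-65],"roll": 0,"gripper": 0.3},{"slide": [0,0,-105],"roll": 0,"gripper": 0.3},{"slide": [-1,10,-140],"roll": 0,"gripper": 0.3},{"slide": [-8,45,-148],"roll": -0.1,"gripper": 0.3},{"slide": [-15,80,-148],"roll": -0.2,"gripper": 0.3},{"slide": [-22,118,-148],"roll": -0.3,"gripper": 0.3},{"slide": [-29,156,-148],"roll": -0.4,"gripper": 0.3},{"slide": [-36,192,-148],"roll": -0.5,"gripper": 0.3},{"slide": [-43,228,-148],"roll": -0.5,"gripper": 0.3}]'

```text
clock: 28.02
position: [0.6364, 0.2475, 0.1766]
ee_rot: [-2.215, -2.228, -0.001]
force: [0.0, 0.5, -4.3]
width: 0.667
```

Call:
jog_arm --increments '[{"slide": [-10,12,0],"roll": 0,"gripper": 0.3},{"slide": [-10,12,0],"roll": 0,"gripper": 0.3},{"slide": [-10,12,0],"roll": 0,"gripper": 0.3},{"slide": [-10,12,0],"roll": 0,"gripper": 0.3},{"slide": [-10,12,0],"roll": 0,"gripper": 0.3},{"slide": [-10,12,0],"roll": 0,"gripper": 0.3},{"slide": [-10,12,0],"roll": 0,"gripper": 0.3},{"slide": [-10,12,0],"roll": 0,"gripper": 0.3},{"slide": [-10,12,0],"roll": 0,"gripper": 0.3},{"slide": [-10,12,0],"roll": 0,"gripper": 0.3}]'

```text
clock: 28.85
position: [0.6472, 0.2394, 0.176]
ee_rot: [-2.221, -2.222, -0.0]
force: [-0.9, 0.1, -3.6]
width: 0.67
```

```bash
python3 - <<'E'
from look import *
go([0.649,0.238,.085],0)
E
```

```text
slide [-1.4  1.8 91. ]
roll 0.0 alt -3.141
at [0.6472 0.2394 0.176 ] jaw yaw 0.0 tilt [ 0.  0. -1.] t 28.85 F [-0.9  0.1 -3.6] w 0.67 q [-0.81  0.64  0.64  1.49 -0.4   1.14 -0.1 ]
```

Call:
jog_arm --increments '[{"slide": [-1,1,30],"roll": 0,"gripper": 0.3},{"slide": [-1,1,60],"roll": 0,"gripper": 0.3},{"slide": [-1,1,80],"roll": 0,"gripper": 0.3},{"slide": [-1,1,88],"roll": 0,"gripper": 0.3},{"slide": [-1,1,91],"roll": 0,"gripper": 0.3},{"slide": [-1,1,91],"roll": 0,"gripper": 0.3},{"slide": [-1,1,91],"roll": 0,"gripper": 0.3},{"slide": [-1,1,91],"roll": 0,"gripper": 0.3},{"slide": [-1,1,91],"roll": 0,"gripper": 0.3},{"slide": [-1,1,91],"roll": 0,"gripper": 0.3}]'

```text
clock: 29.68
position: [0.6489, 0.2384, 0.0859]
ee_rot: [2.221, 2.221, 0.002]
force: [0.6, 0.1, -3.3]
width: 0.671
```

```bash
python3 - <<'E'
from look import *
go([0.649,0.239,.069],0)
d=arm.get_image("side"); cv2.imwrite("pics/s12.png",cv2.resize(d["frame"][100:300,230:430],None,fx=3,fy=3)[:600])
E
```

```text
slide [ 0.6  0.1 16.9]
roll 0.0 alt -3.142
at [0.6489 0.2384 0.0859] jaw yaw 0.0 tilt [ 0.001  0.001 -1.   ] t 29.68 F [ 0.6  0.1 -3.3] w 0.671 q [-0.78  0.73  0.59  1.58 -0.46  0.98 -0.05]
```

View pics/s12.png

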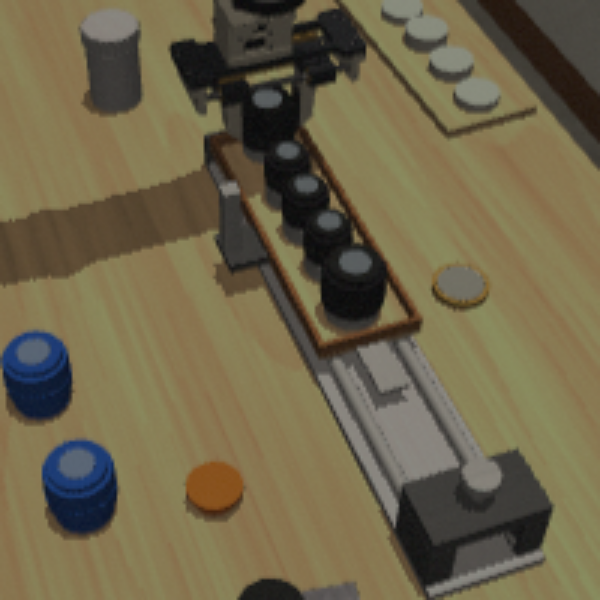

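Call:
jog_arm --increments '[{"slide": [0,0,8],"roll": 0,"gripper": 0.3},{"slide": [0,0,13],"roll": 0,"gripper": 0.3},{"slide": [0,0,16],"roll": 0,"gripper": 0.3},{"slide": [0,0,17],"roll": 0,"gripper": 0.3},{"slide": [0,0,17],"roll": 0,"gripper": 0.3},{"slide": [0,0,17],"roll": 0,"gripper": 0.85},{"slide": [0,0,17],"roll": 0,"gripper": 0.85},{"slide": [0,0,17],"roll": 0,"gripper": 0.85},{"slide": [0,0,17],"roll": 0,"gripper": 0.85},{"slide": [0,0,17],"roll": 0,"gripper": 0.85}]'

```text
clock: 30.57
position: [0.6483, 0.2382, 0.0676]
ee_rot: [2.221, 2.221, -0.0]
force: [-0.1, -0.2, -0.3]
width: 0.848
```

Call:
jog_arm --increments '[{"slide": [0,0,-20],"roll": 0,"gripper": 0.85},{"slide": [0,0,-50],"roll": 0,"gripper": 0.85},{"slide": [0,0,-85],"roll": 0,"gripper": 0.85},{"slide": [0,0,-120],"roll": 0,"gripper": 0.85},{"slide": [0,-30,-130],"roll": -0.1,"gripper": 0.7},{"slide": [0,-60,-130],"roll": -0.2,"gripper": 0.7},{"slide": [0,-95,-130],"roll": -0.3,"gripper": 0.7},{"slide": [0,-130,-130],"roll": -0.4,"gripper": 0.7},{"slide": [0,-165,-130],"roll": -0.5,"gripper": 0.7},{"slide": [0,-200,-130],"roll": -0.6,"gripper": 0.7}]'

```text
clock: 31.4
position: [0.4467, 0.238, 0.1977]
ee_rot: [1.459, 2.782, 0.0]
force: [-0.4, 0.9, 0.2]
width: 0.698
```

```bash
python3 - <<'E'
from look import *
go([0.564,0.120,.2],np.pi/2)
chk("top","pics/t13.png")
d=arm.get_image("top");P=pts(d,255,180,295,210,.115,.14); print("post",circ(P),P.mean(0).round(4))
d=arm.get_image("side"); cv2.imwrite("pics/s13.png",cv2.resize(d["frame"][100:300,230:430],None,fx=3,fy=3)[:600])
E
```

```text
slide [-163.8   29.4   -2.3]
roll -0.966 alt 2.176
at [0.4467 0.238  0.1977] jaw yaw 0.605 tilt [ 0.  0. -1.] t 31.4 F [-0.4  0.9  0.2] w 0.698 q [-1.02  0.29  0.53  1.93 -0.17  0.97  0.2 ]
tray? [0.6454 0.0615 0.0241] 0.1069
tray? [0.644  0.1185 0.0242] 0.1067
tray? [0.6464 0.1747 0.0241] 0.1066
tray? [0.6466 0.2387 0.0312] 0.1112
tray? [ 0.6461 -0.0025  0.0312] 0.111
post [0.563  0.1183 0.0118] [0.5628 0.1181 0.1243]
```

View pics/t13.png

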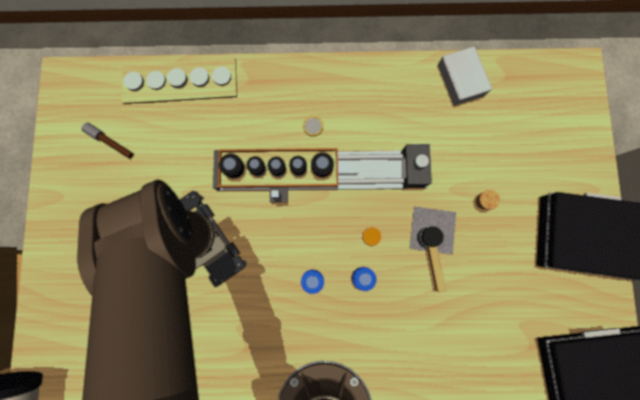

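View pics/s13.png

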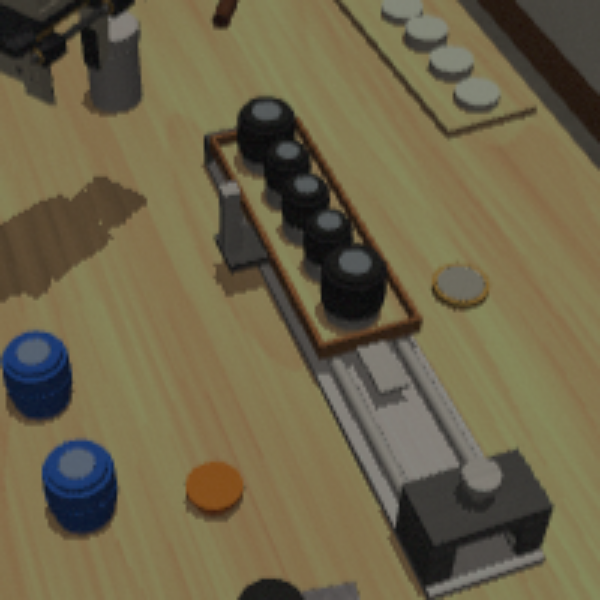

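Call:
jog_arm --increments '[{"slide": [-164,29,0],"roll": -0.966,"gripper": 0.6},{"slide": [-164,29,0],"roll": -0.966,"gripper": 0.6},{"slide": [-164,29,0],"roll": -0.966,"gripper": 0.6},{"slide": [-164,29,0],"roll": -0.966,"gripper": 0.6},{"slide": [-164,29,0],"roll": -0.966,"gripper": 0.6},{"slide": [-164,29,0],"roll": -0.966,"gripper": 0.6},{"slide": [-164,29,0],"roll": -0.966,"gripper": 0.6},{"slide": [-164,29,0],"roll": -0.966,"gripper": 0.6},{"slide": [-164,29,0],"roll": -0.966,"gripper": 0.6},{"slide": [-164,29,0],"roll": -0.966,"gripper": 0.6}]'

```text
clock: 32.38
position: [0.5657, 0.1186, 0.1978]
ee_rot: [0.015, 3.141, -0.0]
force: [0.5, 0.8, 0.5]
width: 0.602
```

```bash
python3 - <<'E'
from look import *
go([0.563,0.1187,.094],np.pi/2)
d=arm.get_image("wrist");cv2.imwrite("pics/w14.png",d["frame"])
E
```

```text
slide [2.700e+00 1.000e-01 1.038e+02]
roll -0.01 alt 3.132
at [0.5657 0.1186 0.1978] jaw yaw 1.561 tilt [ 0. -0. -1.] t 32.38 F [0.5 0.8 0.5] w 0.602 q [-0.55  0.39  0.35  1.75 -0.15  1.03  1.41]
```

View pics/w14.png

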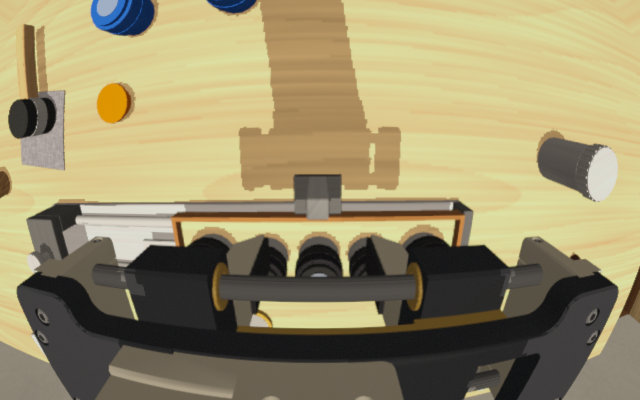

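Call:
jog_arm --increments '[{"slide": [3,0,30],"roll": -0.01,"gripper": 0.6},{"slide": [3,0,60],"roll": -0.01,"gripper": 0.6},{"slide": [3,0,90],"roll": -0.01,"gripper": 0.6},{"slide": [3,0,104],"roll": -0.01,"gripper": 0.6},{"slide": [3,0,104],"roll": -0.01,"gripper": 0.6},{"slide": [3,0,104],"roll": -0.01,"gripper": 0.1},{"slide": [3,0,104],"roll": -0.01,"gripper": 0.1},{"slide": [3,0,104],"roll": -0.01,"gripper": 0.1},{"slide": [3,0,104],"roll": -0.01,"gripper": 0.1},{"slide": [3,0,104],"roll": -0.01,"gripper": 0.1}]' --newtons 30

```text
clock: 33.27
position: [0.5625, 0.1195, 0.0949]
ee_rot: [-0.008, 3.14, 0.001]
force: [0.7, -0.3, -0.1]
width: 0.288
```

```bash
python3 - <<'E'
from look import *
go([0.563,-0.061,.094],np.pi/2)
E
```

```text
slide [   0.4 -180.5    0.8]
roll 0.005 alt -3.137
at [0.5625 0.1195 0.0949] jaw yaw 1.576 tilt [ 0.002  0.001 -1.   ] t 33.27 F [ 0.7 -0.3 -0.1] w 0.288 q [-0.52  0.5   0.3   1.86 -0.2   0.8   1.47]
```

Call:
jog_arm --increments '[{"slide": [0,0,0],"roll": 0,"gripper": 0.1},{"slide": [0,0,0],"roll": 0,"gripper": 0.1},{"slide": [0,0,0],"roll": 0,"gripper": 0.1},{"slide": [0,-1,0],"roll": 0,"gripper": 0.1},{"slide": [0,-3,0],"roll": 0,"gripper": 0.1},{"slide": [0,-6,0],"roll": 0,"gripper": 0.1},{"slide": [0,-10,0],"roll": 0,"gripper": 0.1},{"slide": [0,-15,0],"roll": 0,"gripper": 0.1},{"slide": [0,-20,0],"roll": 0,"gripper": 0.1},{"slide": [0,-25,0],"roll": 0,"gripper": 0.1}]'

```text
clock: 34.1
position: [0.5622, 0.0955, 0.0945]
ee_rot: [-0.009, 3.141, 0.003]
force: [-2.5, 3.1, 6.8]
width: 0.192
```

Call:
jog_arm --increments '[{"slide": [0,-6,0],"roll": 0,"gripper": 0.1},{"slide": [0,-13,0],"roll": 0,"gripper": 0.1},{"slide": [0,-20,0],"roll": 0,"gripper": 0.1},{"slide": [0,-27,0],"roll": 0,"gripper": 0.1},{"slide": [0,-34,0],"roll": 0,"gripper": 0.1},{"slide": [0,-41,0],"roll": 0,"gripper": 0.1},{"slide": [0,-48,0],"roll": 0,"gripper": 0.1},{"slide": [0,-54,0],"roll": 0,"gripper": 0.1},{"slide": [0,-59,0],"roll": 0,"gripper": 0.1},{"slide": [0,-62,0],"roll": 0,"gripper": 0.1}]'

```text
clock: 34.93
position: [0.5621, 0.0326, 0.0945]
ee_rot: [0.008, -3.141, -0.002]
force: [-4.2, 2.5, 8.3]
width: 0.189
```

```bash
python3 - <<'E'
from look import *
go([0.563,-0.061,.094],np.pi/2)
d=arm.get_image("side"); cv2.imwrite("pics/s15.png",cv2.resize(d["frame"][100:300,230:430],None,fx=3,fy=3)[:600])
E
```

```text
slide [ -0.5 -93.6   0.4]
roll 0.005 alt -3.137
at [0.5621 0.0326 0.0945] jaw yaw 1.576 tilt [-0.     0.001 -1.   ] t 34.93 F [-4.2  2.5  8.3] w 0.189 q [-0.37  0.49  0.31  1.89 -0.2   0.79  1.62]
```

View pics/s15.png

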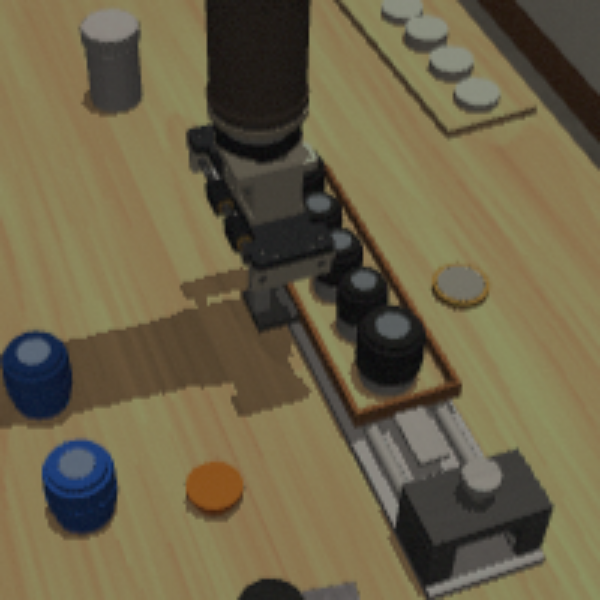

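Call:
jog_arm --increments '[{"slide": [0,-4,0],"roll": 0,"gripper": 0.1},{"slide": [0,-11,0],"roll": 0,"gripper": 0.1},{"slide": [0,-19,0],"roll": 0,"gripper": 0.1},{"slide": [0,-28,0],"roll": 0,"gripper": 0.1},{"slide": [0,-37,0],"roll": 0,"gripper": 0.1},{"slide": [0,-46,0],"roll": 0,"gripper": 0.1},{"slide": [0,-55,0],"roll": 0,"gripper": 0.1},{"slide": [0,-63,0],"roll": 0,"gripper": 0.1},{"slide": [0,-70,0],"roll": 0,"gripper": 0.1},{"slide": [0,-75,0],"roll": 0,"gripper": 0.1}]'

```text
clock: 35.82
position: [0.5619, -0.0426, 0.0945]
ee_rot: [0.008, -3.14, -0.002]
force: [-5.8, 3.7, 11.7]
width: 0.194
```

Call:
jog_arm --increments '[{"slide": [0,-3,0],"roll": 0,"gripper": 0.1},{"slide": [0,-6,0],"roll": 0,"gripper": 0.1},{"slide": [0,-8,0],"roll": 0,"gripper": 0.1},{"slide": [0,-10,0],"roll": 0,"gripper": 0.1},{"slide": [0,-12,0],"roll": 0,"gripper": 0.1},{"slide": [0,-14,0],"roll": 0,"gripper": 0.1},{"slide": [0,-16,0],"roll": 0,"gripper": 0.1},{"slide": [0,-18,0],"roll": 0,"gripper": 0.1},{"slide": [0,-20,0],"roll": 0,"gripper": 0.1},{"slide": [0,-21,0],"roll": 0,"gripper": 0.1}]'

```text
clock: 36.65
position: [0.5618, -0.0612, 0.0945]
ee_rot: [0.01, -3.14, -0.006]
force: [-7.5, 10.9, 14.0]
width: 0.19
```

Call:
jog_arm --increments '[{"slide": [0,-1,0],"roll": 0,"gripper": 0.1},{"slide": [0,-2,0],"roll": 0,"gripper": 0.1},{"slide": [0,-3,0],"roll": 0,"gripper": 0.1},{"slide": [0,-3,0],"roll": 0,"gripper": 0.1},{"slide": [0,-3,0],"roll": 0,"gripper": 0.1},{"slide": [0,-3,0],"roll": 0,"gripper": 0.1},{"slide": [0,-3,0],"roll": 0,"gripper": 0.1},{"slide": [0,-3,0],"roll": 0,"gripper": 0.1},{"slide": [0,-3,0],"roll": 0,"gripper": 0.1},{"slide": [0,-3,0],"roll": 0,"gripper": 0.1}]'

```text
clock: 37.48
position: [0.5619, -0.0612, 0.0944]
ee_rot: [0.014, -3.139, -0.01]
force: [-7.3, 15.0, 14.1]
width: 0.199
```

Call:
jog_arm --increments '[{"slide": [0,3,0],"roll": 0,"gripper": 0.1},{"slide": [0,4,0],"roll": 0,"gripper": 0.1},{"slide": [0,4,0],"roll": 0,"gripper": 0.6},{"slide": [0,4,0],"roll": 0,"gripper": 0.6},{"slide": [0,4,0],"roll": 0,"gripper": 0.6},{"slide": [0,4,0],"roll": 0,"gripper": 0.6},{"slide": [0,4,-20],"roll": 0,"gripper": 0.6},{"slide": [0,4,-55],"roll": 0,"gripper": 0.6},{"slide": [0,4,-90],"roll": 0,"gripper": 0.6},{"slide": [0,4,-110],"roll": 0,"gripper": 0.6}]'

```text
clock: 38.32
position: [0.5639, -0.0633, 0.2072]
ee_rot: [-0.007, 3.138, -0.0]
force: [1.8, -0.7, -0.1]
width: 0.601
```

Call:
jog_arm --increments '[{"slide": [20,35,0],"roll": 0,"gripper": 0.6},{"slide": [40,70,0],"roll": 0,"gripper": 0.6},{"slide": [60,105,0],"roll": 0,"gripper": 0.6},{"slide": [80,140,0],"roll": 0,"gripper": 0.6},{"slide": [100,175,0],"roll": 0,"gripper": 0.6},{"slide": [120,210,0],"roll": 0,"gripper": 0.6},{"slide": [120,210,0],"roll": 0,"gripper": 0.6},{"slide": [120,210,0],"roll": 0,"gripper": 0.6},{"slide": [120,210,0],"roll": 0,"gripper": 0.6},{"slide": [120,210,0],"roll": 0,"gripper": 0.6}]'

```text
clock: 39.15
position: [0.4424, 0.1453, 0.2039]
ee_rot: [-0.005, 3.141, -0.001]
force: [-0.0, -0.7, 0.0]
width: 0.599
```

```bash
cat > m.py <<'E'
from look import *
def malletpose(d,box=(395,195,475,310)):
    X=cloud(d);f=d["frame"];hsv=cv2.cvtColor(f,cv2.COLOR_BGR2HSV)
    q=np.zeros(X.shape[:2],bool);q[box[1]:box[3],box[0]:box[2]]=1
    Hd=q&(X[...,2]>.052)&(f.max(2)<70); P=X[Hd]; print("head",circ(P),P.mean(0).round(4),len(P))
    hn=q&(X[...,2]>.03)&(X[...,2]<.056)&(hsv[...,1]>70); P=X[hn]; r=cv2.minAreaRect(P[:,:2].astype(np.float32)); l=cv2.fitLine(P[:,:2].astype(np.float32),cv2.DIST_HUBER,0,.001,.001).ravel()
    print("handle",P.mean(0).round(4),r,l.round(4),"ang",np.arctan2(l[1],l[0]))
E
python3 - <<'E'
from m import *
go()
chk("top","pics/t16.png")
d=arm.get_image("top")
malletpose(d)
P=pts(d,405,145,435,180,.095); print("peg",circ(P),P.mean(0).round(4),np.percentile(P[:,2],[5,50,95]))
# peg centre by bright mask rayed to z=.108
f=d["frame"];m=np.zeros(f.shape[:2],np.uint8);m[145:180,405:435]=(f[145:180,405:435].min(2)>95);n,l,st,c=cv2.connectedComponentsWithStats(m);print(st[1:],c[1:].round(2));i=1+np.argmax(st[1:,4]);print(ray(d,c[i],.108))
P=pts(d,310,180,370,210,.115,.14); print("post",circ(P),P.mean(0).round(4))
d=arm.get_image("side"); cv2.imwrite("pics/s16.png",cv2.resize(d["frame"][100:375,230:430],None,fx=2.1,fy=2.1)[:600])
E
```

```text
at [0.4424 0.1453 0.2039] jaw yaw 1.574 tilt [ 0. -0. -1.] t 39.15 F [-0.  -0.7  0. ] w 0.599 q [-0.65  0.2   0.26  1.99 -0.06  0.96  1.21]
shelf [0.3652 0.0208 0.0138] 0.0629
tray? [ 0.6439 -0.0605  0.0239] 0.1066
tray? [ 0.645  -0.1176  0.0237] 0.1065
tray? [ 0.6457 -0.0049  0.0242] 0.1064
tray? [0.6456 0.0591 0.0309] 0.1107
tray? [ 0.6445 -0.1819  0.0305] 0.1107
head [ 0.4533 -0.2921  0.0276] [ 0.4535 -0.291   0.0629] 344
handle [ 0.3676 -0.3028  0.0447] ((0.36961546540260315, -0.3041304349899292), (0.12289813905954361, 0.025006655603647232), 9.297863960266113) [ 0.9893  0.1456  0.3676 -0.3028] ang 0.14615762
peg [ 0.6467 -0.2611  0.0167] [ 0.6462 -0.2599  0.1077] [0.10186857 0.10838941 0.11095455]
[[430 145   5  35 142]
 [415 154  15  13 158]] [[432.42 160.49]
 [421.97 160.11]]
[[ 0.64843439 -0.26299234  0.108     ]]
post [ 0.5622 -0.0604  0.0108] [ 0.562  -0.0603  0.1249]
```

View pics/t16.png

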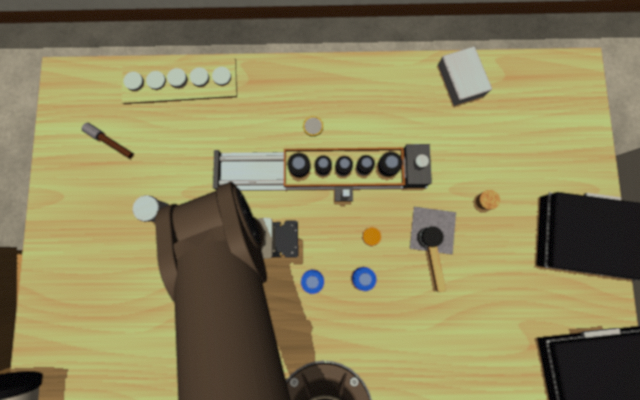

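View pics/s16.png

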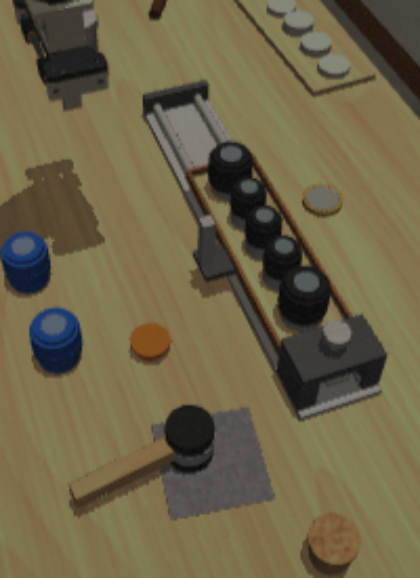

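Call:
jog_arm --increments '[{"slide": [40,-446,40],"roll": -0.137,"gripper": 0.6},{"slide": [40,-446,40],"roll": -0.137,"gripper": 0.6},{"slide": [40,-446,40],"roll": -0.137,"gripper": 0.6},{"slide": [40,-446,40],"roll": -0.137,"gripper": 0.6},{"slide": [40,-446,40],"roll": -0.137,"gripper": 0.6},{"slide": [40,-446,40],"roll": -0.137,"gripper": 0.6},{"slide": [40,-446,40],"roll": -0.137,"gripper": 0.6},{"slide": [40,-446,40],"roll": -0.137,"gripper": 0.6},{"slide": [40,-446,40],"roll": -0.137,"gripper": 0.6},{"slide": [40,-446,40],"roll": -0.137,"gripper": 0.6}]'

```text
clock: 40.13
position: [0.4062, -0.2659, 0.1671]
ee_rot: [-0.221, 3.133, -0.001]
force: [0.8, 0.2, 0.2]
width: 0.602
```

```bash
python3 - <<'E'
from m import *
go([.401,-.2985,.15],1.711)
E
```

```text
slide [  9.8 -31.5  17.1]
roll 0.001 alt -3.141
at [ 0.4062 -0.2659  0.1671] jaw yaw 1.712 tilt [ 0. -0. -1.] t 40.13 F [0.8 0.2 0.2] w 0.602 q [ 0.07  0.29  0.5   2.01 -0.18  0.88  2.38]
```

Call:
jog_arm --increments '[{"slide": [10,-32,17],"roll": 0,"gripper": 0.6},{"slide": [10,-32,17],"roll": 0,"gripper": 0.6},{"slide": [10,-32,17],"roll": 0,"gripper": 0.6},{"slide": [10,-32,17],"roll": 0,"gripper": 0.6},{"slide": [10,-32,17],"roll": 0,"gripper": 0.6},{"slide": [10,-32,17],"roll": 0,"gripper": 0.6},{"slide": [10,-32,17],"roll": 0,"gripper": 0.6},{"slide": [10,-32,17],"roll": 0,"gripper": 0.6},{"slide": [10,-32,17],"roll": 0,"gripper": 0.6},{"slide": [10,-32,17],"roll": 0,"gripper": 0.6}]'

```text
clock: 40.97
position: [0.402, -0.2959, 0.1503]
ee_rot: [-0.224, 3.133, 0.0]
force: [-0.1, -0.5, 0.3]
width: 0.598
```

```bash
python3 - <<'E'
from m import *
go([.401,-.2985,.014],1.711)
d=arm.get_image("wrist");cv2.imwrite("pics/w17.png",d["frame"])
malletpose(arm.get_image("top"))
E
```

```text
slide [  1.4  -2.5 136.3]
roll 0.003 alt -3.139
at [ 0.402  -0.2959  0.1503] jaw yaw 1.714 tilt [ 0.  0. -1.] t 40.97 F [-0.1 -0.5  0.3] w 0.598 q [ 0.14  0.33  0.5   2.   -0.21  0.85  2.47]
head [ 0.4151 -0.2579  0.0786] [ 0.4067 -0.2535  0.246 ] 1984
handle [ 0.326  -0.3091  0.0452] ((0.32608482241630554, -0.3103944659233093), (0.03454138711094856, 0.022405026480555534), 9.915616035461426) [ 0.9469  0.3215  0.3241 -0.3096] ang 0.32726198
```

View pics/w17.png

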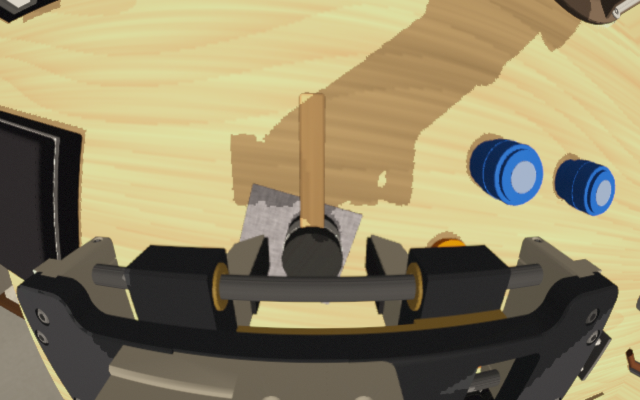

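Call:
jog_arm --increments '[{"slide": [1,-3,35],"roll": 0,"gripper": 0.6},{"slide": [1,-3,70],"roll": 0,"gripper": 0.6},{"slide": [1,-3,105],"roll": 0,"gripper": 0.6},{"slide": [1,-3,128],"roll": 0,"gripper": 0.6},{"slide": [1,-3,136],"roll": 0,"gripper": 0.6},{"slide": [1,-3,136],"roll": 0,"gripper": 0.6},{"slide": [1,-3,136],"roll": 0,"gripper": 0.1},{"slide": [1,-3,136],"roll": 0,"gripper": 0.1},{"slide": [1,-3,136],"roll": 0,"gripper": 0.1},{"slide": [1,-3,136],"roll": 0,"gripper": 0.1}]' --newtons 60

```text
clock: 41.9
position: [0.4021, -0.2997, 0.0154]
ee_rot: [-0.223, 3.132, -0.002]
force: [0.7, 0.4, -0.3]
width: 0.36
```

Call:
jog_arm --increments '[{"slide": [0,0,0],"roll": 0,"gripper": 0.1},{"slide": [0,0,0],"roll": 0,"gripper": 0.1},{"slide": [0,0,0],"roll": 0,"gripper": 0.1},{"slide": [0,0,0],"roll": 0,"gripper": 0.1},{"slide": [0,0,0],"roll": 0,"gripper": 0.1},{"slide": [0,0,0],"roll": 0,"gripper": 0.1},{"slide": [0,0,0],"roll": 0,"gripper": 0.1},{"slide": [0,0,0],"roll": 0,"gripper": 0.1},{"slide": [0,0,0],"roll": 0,"gripper": 0.1},{"slide": [0,0,0],"roll": 0,"gripper": 0.1}]'

```text
clock: 42.73
position: [0.4016, -0.2995, 0.0147]
ee_rot: [-0.223, 3.133, -0.001]
force: [-1.2, 0.5, 6.7]
width: 0.234
```

```bash
python3 - <<'E'
from m import *
go()
d=arm.get_image("side"); cv2.imwrite("pics/s18.png",cv2.resize(d["frame"][220:375,250:430],None,fx=3,fy=3)[:600])
E
```

```text
at [ 0.4016 -0.2995  0.0147] jaw yaw 1.713 tilt [ 0.001 -0.    -1.   ] t 42.73 F [-1.2  0.5  6.7] w 0.234 q [ 0.26  0.55  0.37  2.1  -0.37  0.55  2.62]
```

View pics/s18.png

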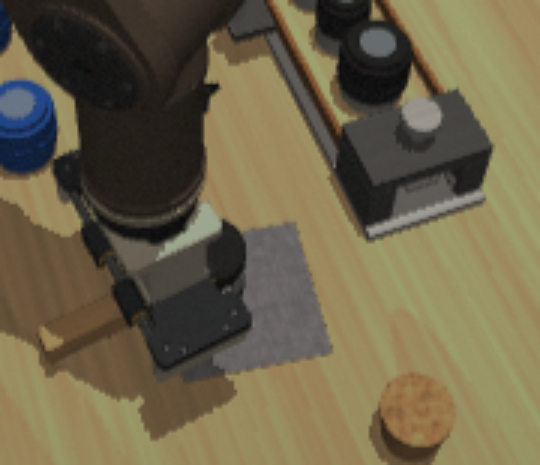

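Call:
jog_arm --increments '[{"slide": [0,0,-8],"roll": 0,"gripper": 0.1},{"slide": [0,0,-25],"roll": 0,"gripper": 0.1},{"slide": [0,0,-50],"roll": 0,"gripper": 0.1},{"slide": [0,0,-80],"roll": 0,"gripper": 0.1},{"slide": [0,0,-110],"roll": 0,"gripper": 0.1},{"slide": [0,0,-140],"roll": 0,"gripper": 0.1},{"slide": [0,0,-155],"roll": 0,"gripper": 0.1},{"slide": [0,0,-155],"roll": 0,"gripper": 0.1},{"slide": [0,0,-155],"roll": 0,"gripper": 0.1},{"slide": [0,0,-155],"roll": 0,"gripper": 0.1}]'

```text
clock: 43.62
position: [0.4004, -0.2985, 0.1681]
ee_rot: [0.223, -3.132, -0.002]
force: [-0.8, -0.5, -3.7]
width: 0.234
```

```bash
python3 - <<'E'
from m import *
go()
s,R=tool(); off=R.T@np.array([.4534-.4016,-.2915+.2995,0]);print(off)
d=arm.get_image("side"); cv2.imwrite("pics/s19.png",cv2.resize(d["frame"][180:375,220:430],None,fx=3,fy=3)[:600])
d=arm.get_image("wrist");cv2.imwrite("pics/w19.png",d["frame"])
E
```

```text
at [ 0.4004 -0.2985  0.1681] jaw yaw 1.713 tilt [-0.002  0.001 -1.   ] t 43.62 F [-0.8 -0.5 -3.7] w 0.234 q [ 0.13  0.31  0.52  1.98 -0.2   0.9   2.46]
[-5.24110169e-02  5.65623518e-04 -7.33152262e-05]
```

View pics/s19.png

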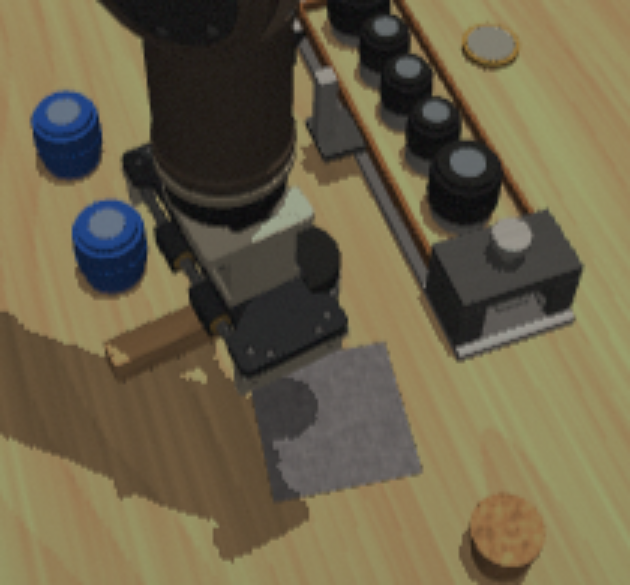

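View pics/w19.png

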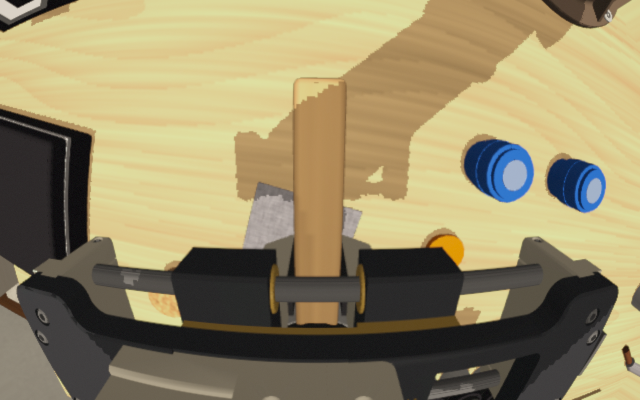

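```bash
python3 - <<'E'
from m import *
go([.595,-.2695,.165],1.713)
E
```

```text
slide [-196.9    1.2    2.3]
roll -0.0 alt 3.142
at [ 0.4002 -0.2986  0.1677] jaw yaw 1.713 tilt [-0.003  0.001 -1.   ] t 43.72 F [ 1.   0.6 -3.2] w 0.233 q [ 0.13  0.31  0.52  1.98 -0.2   0.9   2.46]
```

Call:
jog_arm --increments '[{"slide": [-15,0,0],"roll": 0,"gripper": 0.1},{"slide": [-40,0,0],"roll": 0,"gripper": 0.1},{"slide": [-70,0,0],"roll": 0,"gripper": 0.1},{"slide": [-105,0,0],"roll": 0,"gripper": 0.1},{"slide": [-140,0,0],"roll": 0,"gripper": 0.1},{"slide": [-170,0,0],"roll": 0,"gripper": 0.1},{"slide": [-190,1,0],"roll": 0,"gripper": 0.1},{"slide": [-197,1,2],"roll": 0,"gripper": 0.1},{"slide": [-197,1,2],"roll": 0,"gripper": 0.1},{"slide": [-197,1,2],"roll": 0,"gripper": 0.1}]'

```text
clock: 44.55
position: [0.5949, -0.2705, 0.1657]
ee_rot: [0.223, -3.131, -0.001]
force: [-0.3, -0.9, -3.4]
width: 0.234
```

```bash
python3 - <<'E'
from m import *
d=arm.get_image("side"); cv2.imwrite("pics/s20.png",cv2.resize(d["frame"][180:375,220:430],None,fx=3,fy=3)[:600])
d=arm.get_image("top"); cv2.imwrite("pics/t20.png",cv2.resize(d["frame"][130:270,350:500],None,fx=4,fy=4)[:600])
go([.595,-.2695,.130],1.713)
X=cloud(d);f=d["frame"];hsv=cv2.cvtColor(f,cv2.COLOR_BGR2HSV); q=(hsv[...,1]<60)&(X[...,2]<.02)&(X[...,2]>-.005); q[:200]=0;q[260:]=0;q[:,:400]=0;q[:,465:]=0
P=X[q]; print("mat",cv2.minAreaRect(P[:,:2].astype(np.float32)),len(P))
E
```

```text
slide [-1.   1.6 36.7]
roll -0.002 alt 3.14
at [ 0.5943 -0.2713  0.1667] jaw yaw 1.711 tilt [-0.002  0.    -1.   ] t 44.65 F [ 0.1 -0.2 -3.2] w 0.235 q [ 0.04  0.56  0.47  1.6  -0.28  1.05  2.3 ]
mat ((0.4785269498825073, -0.2815043032169342), (0.053801290690898895, 0.11826450377702713), 80.64405059814453) 571
```

View pics/s20.png

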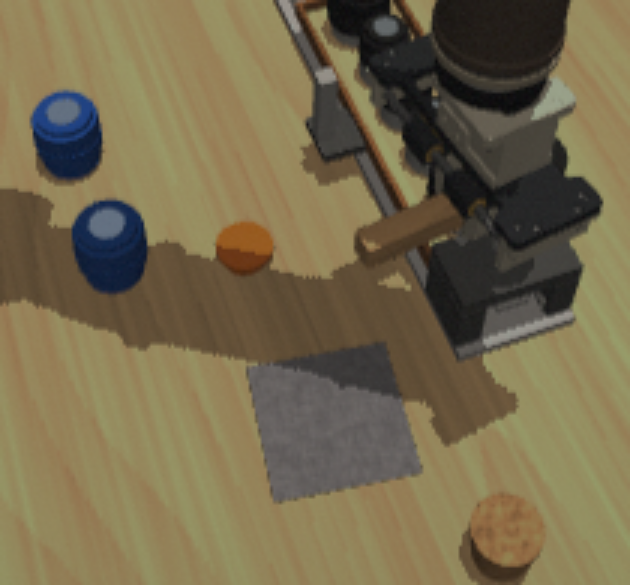

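View pics/t20.png

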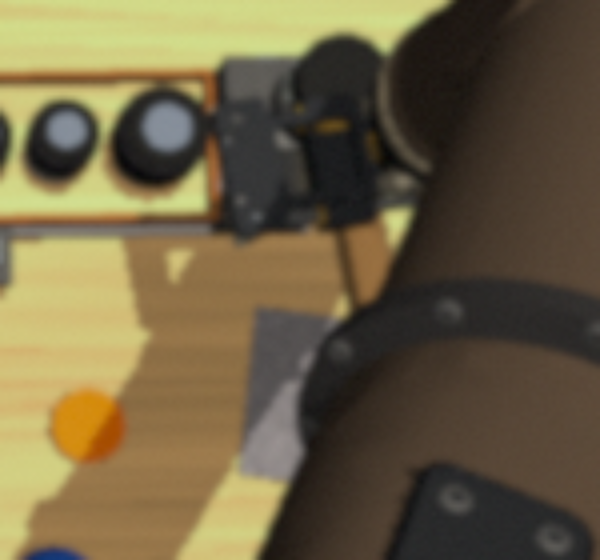

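```bash
python3 - <<'E'
from m import *
d=arm.get_image("top");P=pts(d,415,135,447,165,.20,.23); P=P[(P[:,0]>.6)]; print("head",circ(P),P.mean(0),len(P),np.percentile(P,[2,98],0))
print(ray(d,(435,149),.215), ray(d,[(421.97,160.11)],.108))
d=arm.get_image("side");print(proj(d,[.647,-.262,.108]),proj(d,[.647,-.262,.154]))
E
```

```text
head [ 0.6493 -0.2621  0.0273] [ 0.65256407 -0.26002854  0.21432635] 302 [[ 0.6352436  -0.28403989  0.20556052]
 [ 0.67077497 -0.23716199  0.21764467]]
[[ 0.64693164 -0.26259334  0.215     ]] [[ 0.64842818 -0.26297991  0.108     ]]
[[389.36558786 257.9197019 ]] [[391.90863221 246.46941135]]
```

Call:
jog_arm --increments '[{"slide": [-1,1,12],"roll": 0,"gripper": 0.1},{"slide": [-1,1,25],"roll": 0,"gripper": 0.1},{"slide": [-1,1,34],"roll": 0,"gripper": 0.1},{"slide": [-1,1,40],"roll": 0,"gripper": 0.1},{"slide": [-1,1,44],"roll": 0,"gripper": 0.1},{"slide": [-1,1,47],"roll": 0,"gripper": 0.1},{"slide": [-1,1,50],"roll": 0,"gripper": 0.1},{"slide": [-1,1,52],"roll": 0,"gripper": 0.1},{"slide": [-1,1,54],"roll": 0,"gripper": 0.1},{"slide": [-1,1,56],"roll": 0,"gripper": 0.1}]'

```text
clock: 45.58
position: [0.5966, -0.2694, 0.1122]
ee_rot: [-0.223, 3.133, 0.001]
force: [-6.8, 2.4, 7.0]
width: 0.233
```

```bash
python3 - <<'E'
from m import *
go([.595,-.2695,.1057],1.713)
d=arm.get_image("top");P=pts(d,410,135,447,175,.13,.19); P=P[(P[:,0]>.6)]; print("head",circ(P),P.mean(0),len(P),np.percentile(P[:,2],[5,50,95]))
d=arm.get_image("side"); cv2.imwrite("pics/s21.png",cv2.resize(d["frame"][180:330,280:430],None,fx=4,fy=4)[:600])
E
```

```text
slide [1.6 0.1 6.5]
roll -0.0 alt 3.141
at [ 0.5966 -0.2694  0.1122] jaw yaw 1.713 tilt [ 0.  0. -1.] t 45.58 F [-6.8  2.4  7. ] w 0.233 q [ 0.06  0.62  0.45  1.65 -0.31  0.95  2.33]
head [ 0.635 -0.253  0.043] [ 0.65307019 -0.25492136  0.15921112] 283 [0.14123951 0.16027845 0.16341287]
```

View pics/s21.png

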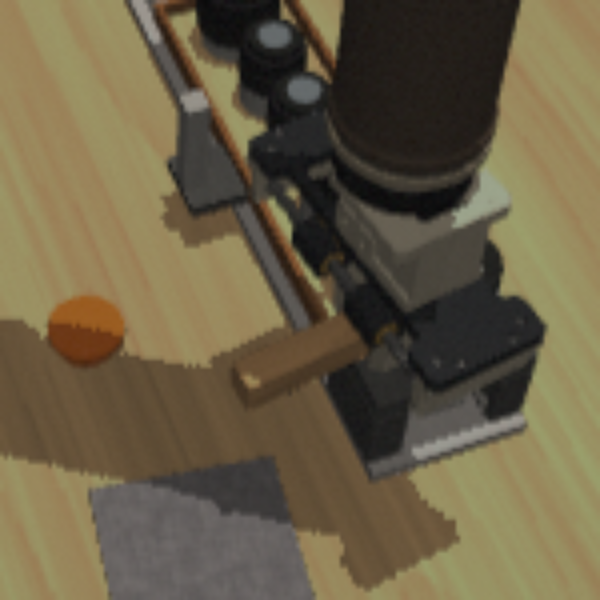

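Call:
jog_arm --increments '[{"slide": [0,0,1],"roll": 0,"gripper": 0.1},{"slide": [0,0,2],"roll": 0,"gripper": 0.1},{"slide": [0,0,3],"roll": 0,"gripper": 0.1},{"slide": [0,0,4],"roll": 0,"gripper": 0.1},{"slide": [0,0,5],"roll": 0,"gripper": 0.1},{"slide": [0,0,6],"roll": 0,"gripper": 0.1},{"slide": [0,0,7],"roll": 0,"gripper": 0.1},{"slide": [0,0,8],"roll": 0,"gripper": 0.1},{"slide": [0,0,8],"roll": 0,"gripper": 0.1},{"slide": [0,0,8],"roll": 0,"gripper": 0.1}]'

```text
clock: 46.52
position: [0.5969, -0.2698, 0.1054]
ee_rot: [-0.222, 3.132, -0.0]
force: [-10.0, 3.5, 18.2]
width: 0.238
```

```bash
python3 - <<'E'
from m import *
go([.595,-.2695,.1057],1.713)
d=arm.get_image("top");P=pts(d,410,135,447,175,.14,.19); P=P[(P[:,0]>.635)]; print("head",circ(P),P.mean(0),len(P),np.percentile(P[:,2],[5,50,95]))
E
```

```text
slide [ 1.8  0.6 -0.3]
roll -0.001 alt 3.141
at [ 0.5969 -0.2698  0.1054] jaw yaw 1.712 tilt [ 0.001 -0.    -1.   ] t 46.52 F [-10.    3.5  18.2] w 0.238 q [ 0.06  0.62  0.44  1.65 -0.32  0.94  2.33]
head [ 0.6514 -0.2595  0.0262] [ 0.65508208 -0.25735158  0.15382609] 253 [0.15094886 0.15406646 0.15660084]
```

Call:
jog_arm --increments '[{"slide": [0,0,-5],"roll": 0,"gripper": 0.1},{"slide": [0,0,-15],"roll": 0,"gripper": 0.1},{"slide": [0,0,-35],"roll": 0,"gripper": 0.1},{"slide": [0,0,-60],"roll": 0,"gripper": 0.1},{"slide": [0,0,-68],"roll": 0,"gripper": 0.1},{"slide": [10,0,-68],"roll": 0,"gripper": 0.1},{"slide": [35,0,-68],"roll": 0.05,"gripper": 0.1},{"slide": [65,0,-68],"roll": 0.1,"gripper": 0.1},{"slide": [100,0,-68],"roll": 0.15,"gripper": 0.1},{"slide": [130,0,-68],"roll": 0.2,"gripper": 0.1}]'

```text
clock: 47.4
position: [0.4647, -0.2875, 0.1696]
ee_rot: [-0.095, -3.138, -0.001]
force: [0.3, -0.9, -1.9]
width: 0.233
```

```bash
python3 - <<'E'
from m import *
go([.418,-.304,.08],1.5)
d=arm.get_image("side"); cv2.imwrite("pics/s22.png",cv2.resize(d["frame"][180:375,220:430],None,fx=3,fy=3)[:600])
E
```

```text
slide [ 45.4 -19.3  89.7]
roll 0.01 alt -3.132
at [ 0.4647 -0.2875  0.1696] jaw yaw 1.51 tilt [-0.002  0.001 -1.   ] t 47.4 F [ 0.3 -0.9 -1.9] w 0.233 q [ 0.05  0.4   0.56  1.87 -0.25  0.95  2.23]
```

View pics/s22.png

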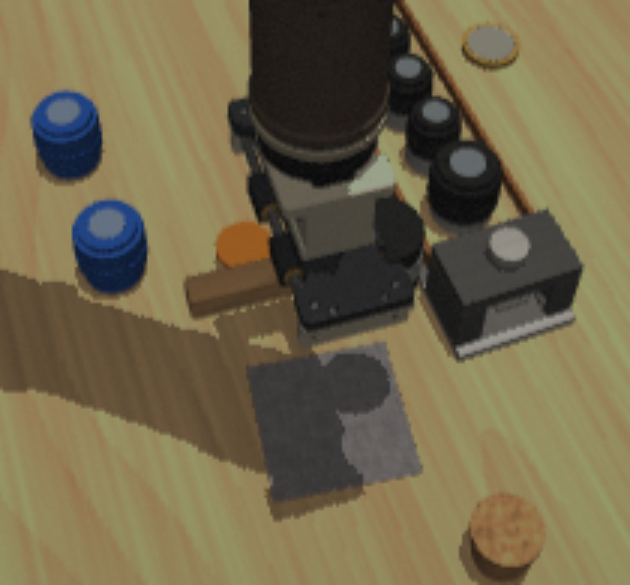

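Call:
jog_arm --increments '[{"slide": [15,-6,10],"roll": 0.01,"gripper": 0.1},{"slide": [35,-15,30],"roll": 0.01,"gripper": 0.1},{"slide": [45,-19,60],"roll": 0.01,"gripper": 0.1},{"slide": [45,-19,90],"roll": 0.01,"gripper": 0.1},{"slide": [45,-19,115],"roll": 0.01,"gripper": 0.1},{"slide": [45,-19,130],"roll": 0.01,"gripper": 0.1},{"slide": [45,-19,135],"roll": 0.01,"gripper": 0.1},{"slide": [45,-19,135],"roll": 0.01,"gripper": 0.1},{"slide": [45,-19,135],"roll": 0.01,"gripper": 0.1},{"slide": [45,-19,135],"roll": 0.01,"gripper": 0.1}]'

```text
clock: 48.28
position: [0.4227, -0.3045, 0.037]
ee_rot: [0.107, 3.138, -0.001]
force: [0.8, -0.3, -3.4]
width: 0.234
```

```bash
python3 - <<'E'
from m import *
go([.418,-.304,.0155],1.5)
d=arm.get_image("side"); cv2.imwrite("pics/s23.png",cv2.resize(d["frame"][180:375,220:430],None,fx=3,fy=3)[:600])
d=arm.get_image("wrist"); cv2.imwrite("pics/w23.png",d["frame"])
E
```

```text
slide [ 4.7  0.2 21.5]
roll 0.003 alt -3.139
at [ 0.4227 -0.3045  0.037 ] jaw yaw 1.503 tilt [ 0.001 -0.001 -1.   ] t 48.28 F [ 0.8 -0.3 -3.4] w 0.234 q [ 0.19  0.54  0.45  2.05 -0.39  0.63  2.41]
```

View pics/s23.png

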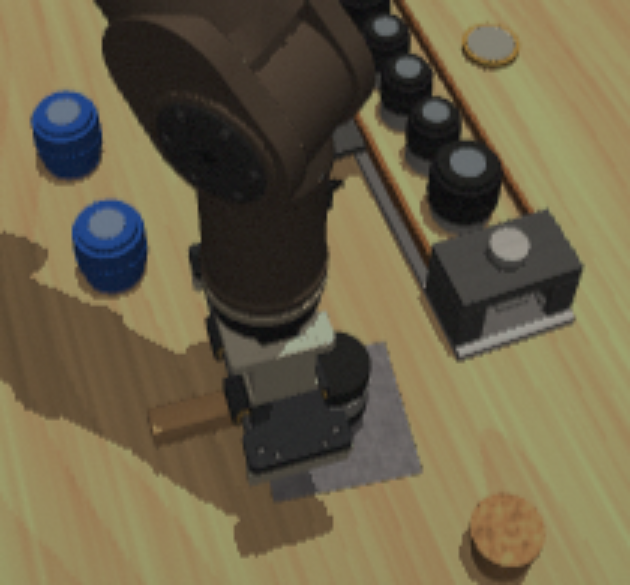

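View pics/w23.png

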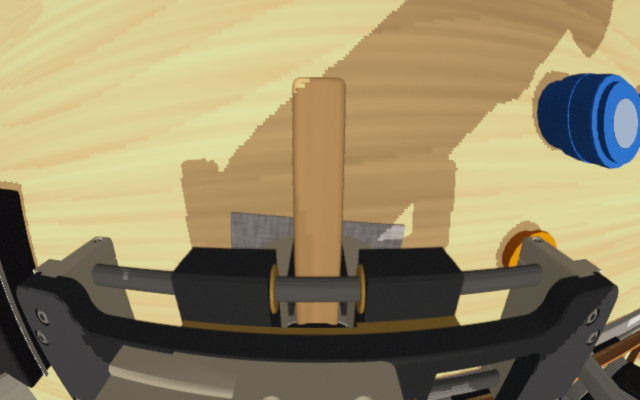

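Call:
jog_arm --increments '[{"slide": [4,0,6],"roll": 0,"gripper": 0.1},{"slide": [4,0,12],"roll": 0,"gripper": 0.1},{"slide": [4,0,17],"roll": 0,"gripper": 0.1},{"slide": [4,0,20],"roll": 0,"gripper": 0.1},{"slide": [4,0,22],"roll": 0,"gripper": 0.1},{"slide": [4,0,22],"roll": 0,"gripper": 0.1},{"slide": [4,0,22],"roll": 0,"gripper": 0.1},{"slide": [4,0,22],"roll": 0,"gripper": 0.1},{"slide": [4,0,22],"roll": 0,"gripper": 0.1},{"slide": [4,0,22],"roll": 0,"gripper": 0.1}]'

```text
clock: 49.22
position: [0.4176, -0.3036, 0.0145]
ee_rot: [-0.107, -3.139, -0.001]
force: [-5.8, 2.9, 10.8]
width: 0.234
```

Call:
jog_arm --increments '[{"slide": [0,0,0],"roll": 0,"gripper": 0.6},{"slide": [0,0,0],"roll": 0,"gripper": 0.6},{"slide": [0,0,0],"roll": 0,"gripper": 0.6},{"slide": [0,0,0],"roll": 0,"gripper": 0.6},{"slide": [0,0,0],"roll": 0,"gripper": 0.6},{"slide": [0,0,-10],"roll": 0,"gripper": 0.6},{"slide": [0,0,-40],"roll": 0,"gripper": 0.6},{"slide": [0,0,-80],"roll": 0,"gripper": 0.6},{"slide": [0,0,-120],"roll": 0,"gripper": 0.6},{"slide": [0,0,-150],"roll": 0,"gripper": 0.6}]'

```text
clock: 50.05
position: [0.4181, -0.3045, 0.1676]
ee_rot: [0.108, 3.138, -0.002]
force: [1.4, -1.0, 0.4]
width: 0.6
```

Call:
jog_arm --increments '[{"slide": [0,40,-20],"roll": 0,"gripper": 0.6},{"slide": [0,80,-20],"roll": 0,"gripper": 0.6},{"slide": [0,120,-20],"roll": 0,"gripper": 0.6},{"slide": [0,160,-20],"roll": 0,"gripper": 0.6},{"slide": [0,200,-20],"roll": 0,"gripper": 0.6},{"slide": [0,240,-20],"roll": 0,"gripper": 0.6},{"slide": [0,280,-20],"roll": 0,"gripper": 0.6},{"slide": [0,320,-20],"roll": 0,"gripper": 0.6},{"slide": [0,360,-20],"roll": 0,"gripper": 0.6},{"slide": [0,400,-20],"roll": 0,"gripper": 0.6}]'

```text
clock: 50.88
position: [0.445, 0.0971, 0.185]
ee_rot: [0.107, 3.139, 0.001]
force: [0.6, 0.5, 0.0]
width: 0.601
```

```bash
python3 - <<'E'
from m import *
go()
d=arm.get_image("top");cv2.imwrite("pics/t24.png",d["frame"])
malletpose(d)
X=cloud(d)
P=pts(d,405,145,435,180,.085); print("peg",circ(P),np.percentile(P[:,2],[5,50,95]))
P=pts(d,310,180,370,210,.115,.14); print("post",P.mean(0).round(4))
chk("top","pics/t24.png")
hsv=cv2.cvtColor(d["frame"],cv2.COLOR_BGR2HSV); q=(hsv[...,1]<60)&(X[...,2]<.02)&(X[...,2]>-.005); q[:200]=0;q[260:]=0;q[:,:400]=0;q[:,465:]=0
P=X[q]; print("mat",cv2.minAreaRect(P[:,:2].astype(np.float32)),len(P))
d=arm.get_image("side"); cv2.imwrite("pics/s24.png",cv2.resize(d["frame"][90:375,220:430],None,fx=2.1,fy=2.1,interpolation=cv2.INTER_CUBIC)[:600])
E
```

```text
at [0.445  0.0971 0.185 ] jaw yaw 1.503 tilt [ 0.001  0.    -1.   ] t 50.88 F [0.6 0.5 0. ] w 0.601 q [-0.67  0.2   0.4   2.05 -0.1   0.9   1.29]
head [ 0.4697 -0.3061  0.0274] [ 0.4695 -0.305   0.0628] 346
handle [ 0.3846 -0.2988  0.0445] ((0.3854043185710907, -0.30099985003471375), (0.024891862645745277, 0.12142299115657806), 86.99980163574219) [ 0.9966 -0.0825  0.3846 -0.2988] ang -0.082641326
peg [ 0.6472 -0.2612  0.0172] [0.08944961 0.09405708 0.09688009]
post [ 0.5619 -0.0603  0.125 ]
tray? [ 0.644  -0.0608  0.024 ] 0.1065
tray? [ 0.6454 -0.1179  0.024 ] 0.1066
tray? [ 0.6459 -0.0051  0.0243] 0.1068
tray? [0.6454 0.0591 0.0308] 0.1108
tray? [ 0.6447 -0.1818  0.0308] 0.1108
mat ((0.4737350642681122, -0.3128093183040619), (0.12027408927679062, 0.11821731925010681), 81.46035766601562) 1207
```

View pics/t24.png

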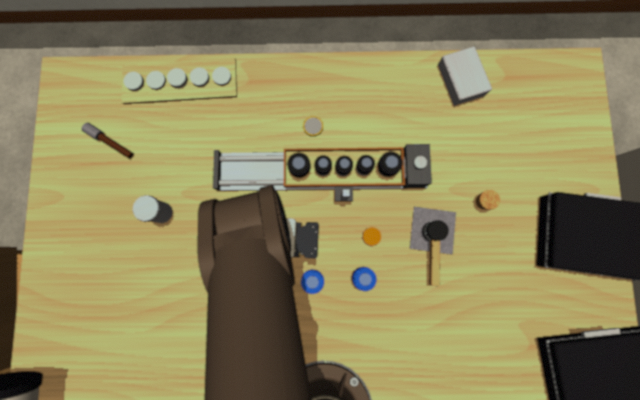

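View pics/s24.png

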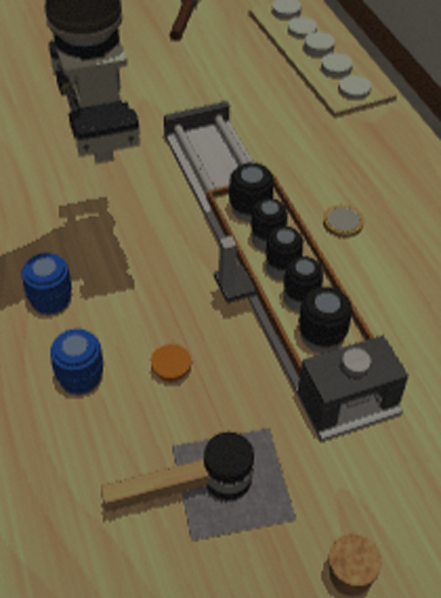

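Call:
jog_arm --increments '[{"slide": [0,0,0],"roll": 0,"gripper": 0.6},{"slide": [0,0,0],"roll": 0,"gripper": 0.6},{"slide": [0,0,0],"roll": 0,"gripper": 0.6},{"slide": [0,0,0],"roll": 0,"gripper": 0.6},{"slide": [0,0,0],"roll": 0,"gripper": 0.6},{"slide": [0,0,0],"roll": 0,"gripper": 0.6},{"slide": [0,0,0],"roll": 0,"gripper": 0.6},{"slide": [0,0,0],"roll": 0,"gripper": 0.6},{"slide": [0,0,0],"roll": 0,"gripper": 0.6},{"slide": [0,0,0],"roll": 0,"gripper": 0.6}]'

```text
clock: 51.87
position: [0.4453, 0.0953, 0.1842]
ee_rot: [0.106, 3.14, -0.0]
force: [0.3, -0.2, -0.7]
width: 0.602
```

```bash
python3 - <<'E'
from m import *
go(); chk("top","pics/t25.png"); malletpose(arm.get_image("top"))
print(arm.sign_off())
E
```

```text
at [0.4453 0.0953 0.1842] jaw yaw 1.503 tilt [ 0. -0. -1.] t 51.87 F [ 0.3 -0.2 -0.7] w 0.602 q [-0.67  0.21  0.4   2.05 -0.1   0.9   1.29]
tray? [ 0.6439 -0.0609  0.0242] 0.1063
tray? [ 0.6451 -0.1177  0.0238] 0.1067
tray? [ 0.6459 -0.0051  0.0245] 0.1066
tray? [0.6458 0.0592 0.0309] 0.1109
tray? [ 0.6447 -0.182   0.0303] 0.1107
head [ 0.4697 -0.3062  0.0275] [ 0.4697 -0.3052  0.0627] 343
handle [ 0.3848 -0.2988  0.0447] ((0.3852601945400238, -0.30051302909851074), (0.02393321506679058, 0.12172804772853851), 86.31259155273438) [ 0.9967 -0.081   0.3848 -0.2988] ang -0.08112978
the job is handed in; nothing more can be done
None
```

The job is finished and handed in at about 52 s on the robot's clock. No verdict came back, so this rests on my own checks.

**What I did**
- I slid the empty carriage left until it met the loading stop.
- All five eyepieces were present, and I stood them upright in one row in the tray. The left-hand wide one had been knocked about 45 mm aside partway through, so I measured it again and gripped it at an angle to stay clear of the canister.
- I slid the loaded carriage 180 mm right until it pushed back at the catch block.
- I pressed the peg down with the mallet head, then stood the mallet back on its mat.

**What the last checks showed**
- **Eyepieces:** all five stand upright, within about 5 mm of the tray's centre line.
- **Carriage:** its post had not moved since it met the catch block.
- **Peg:** its top went from 108 mm to 94 mm high, so it is fully down (14 mm).
- **Mallet:** it stands upright, about 4 mm and 7 mm off the mat's centre.
- **Bystanders:** all four look unmoved in the pictures.
- **Arm:** it is clear of everything and at rest.

No check failed. The one disagreement is small: the camera put the first carriage slide at 104 mm, the arm at 105 mm.

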